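# Load the plug cassette, cover it and bolt it shut

## Robot

A 6-joint arm with a two-finger parallel gripper is mounted at the origin on a cart in front of the work surface, level with it; the furniture and walls round the work are solid. World frame = base frame: x ahead of the robot, y to its left, z up, the work surface at z = 0. Lengths are in mm, angles in degrees, forces in N, time in s.
With the tool pointing down it reaches from about 325 to 900 mm from the base axis. Payload 3.5 kg.
Tool frame: the origin (TCP) lies on the centre line of the jaws, within the pads' length; the fingertips stand 11 mm ahead of it and the grasp point (between the pads) lies 8 mm behind it; z points along the fingers, y is the line along which they close (so a half turn about z gives the same grasp; the last joint's range is limited). The gripper opens to 85 mm and grips with 20 to 120 N. Pads are 22 mm wide; open, the fingers measure 114 mm over their backs; the gripper's body (76 mm by 85 mm) begins 54 mm behind the grasp point. The pads swing forward as they close: fully open they stand 13 mm farther back than shut.
Start: joints at [-80.982, 15.837, -1.513, 72.651, 0, 84.076], TCP at [161.146, -603.866, 242.313] pointing down, gripper open.
Joint ranges: [-178.77, 178.77], [-48.84, 107.48], [-61.69, 71.31], [-111.58, 123.2], [-90, 87.43], [-180, 180]. Speed limits (degrees/s): [147.25, 147.25, 180, 180, 180, 180].

## Interface

Orientations are given as a 3x3 rotation matrix whose columns are the frame's x, y, z axes.
In Python, from cell import robot gives the robot as it stands.
- The arm moves only by the tool send_rows, never from a script. Its argument "motion" is a list that holds one entry, the list of rows, each a list of 7 numbers: the finger opening in mm, from 0 to 85.4, then the shift along the tool's x, y, z each as a share of 0.4 m, from -1 to 1, then the turn, a rotation vector about the tool's x, y, z each as a share of 2 pi rad, from -1 to 1. In form: [[[fingers, tx, ty, tz, wx, wy, wz], ...]]. A call has 1 to 20 rows; each row shifts and turns the commanded pose from where the row before left it, along the tool's axes as they then stand; what a row does not reach is not made up. A row lasts 1/12 s, in which the tool goes at most 41.7 mm and 7.16 degrees, less where a joint would pass 70% of its speed; a pose out of reach is approached as far as the arm can. A call with a number of a shift or a turn outside -1 to 1 is refused whole. A call with a gripper value outside its range is refused whole. The fingers move at their own pace and stop on an object; the grip force is fixed at half the most. Time passes only in rows, so rows that do not move let the fingers close. It gives the time, the measured TCP pose, the force, the opening and the grip force at its end, in the units of the state.
- robot.state(): the state, without advancing time (a new reading comes with each control period).
- robot.get_image(name): name is "side" or "top" or "wrist"; returns a dict with "pixels" (480x640x3 uint8, red, green, blue), "mtx" (3x3 intrinsics, pixels), "R" (3x3) and "t" (3): a world point X has camera coordinates R X + t. Camera axes: x right, y down, z forward; pixel columns grow to the right and rows downward; lengths in mm; the calibration is good to about 2 mm. The wrist camera is an equidistant fisheye: a pixel r from the principal point sees the ray r / f radians off the axis. A picture is of the moment at which its call begins. There is no depth.
- robot.hand_in(): hands the job in; it is judged then, once.
The state is a dict: "clock": time; "q": joint angles; "qvel": joint speeds; "effort": joint torques, N m; "ee_pos": TCP position; "tool_rot": TCP orientation; "ft_force": force on the tool from outside, world axes, zero at the start; "wrist_torque": the same for the moment, N m; "finger_gap": finger opening in mm; "grasp_force": force on a finger pad.
Only numpy, scipy, OpenCV 4.12 (cv2) and the standard library are available. Lean on these libraries where they do the work, as an engineer would, in place of code of your own. Each camera call takes 0.05 s, during which the arm holds its last target. There are 200 camera calls.

## Task

Get the stainless blind plugs ready for the autoclave: stand every plug that is on the green mat in a straight row in the steel cassette, each upright on a blue ring mark of its own. Then set the loose cover on the cassette so it sits level, with its lips inside the rim, push the red spring plate in so that the bolt reaches over the cover, and while holding it in slide the keeper all the way across to trap it. Leave the dish and the bottle beside the mat where they stand.

Things in the scene. Friction and masses are not known exactly. Their poses are not given: they have to be found in the camera images.
- cassette: fixed open steel cassette, 104 (x) x 144 (y) x 42 (z, rim) mm outside, walls 4, floor 3 mm. Origin: centre of its underside, on the table; y along the row, z up, x across; on its -x side (towards the robot) an aluminium bolt housing, x -100 to -60, y -26 to 26, up to z 70 mm, and beyond it a low track, x -159 to -97, y -105 to 85, up to z 13.
- mark_1 (a point): blue ring mark on the cassette's floor, 20 mm across; the four marks lie on the cassette's y axis at y = -51, -17, 17, 51 mm; this point: the ring's centre on the floor's upper face (z 3 mm), axes as the cassette's. Any plug may stand on any mark.
- mark_2 (a point): blue ring mark on the cassette's floor, 20 mm across; the four marks lie on the cassette's y axis at y = -51, -17, 17, 51 mm; this point: the ring's centre on the floor's upper face (z 3 mm), axes as the cassette's. Any plug may stand on any mark.
- mark_3 (a point): blue ring mark on the cassette's floor, 20 mm across; the four marks lie on the cassette's y axis at y = -51, -17, 17, 51 mm; this point: the ring's centre on the floor's upper face (z 3 mm), axes as the cassette's. Any plug may stand on any mark.
- mark_4 (a point): blue ring mark on the cassette's floor, 20 mm across; the four marks lie on the cassette's y axis at y = -51, -17, 17, 51 mm; this point: the ring's centre on the floor's upper face (z 3 mm), axes as the cassette's. Any plug may stand on any mark.
- plug_1: stainless blind plug, standing: round base 28 mm across from z 0 to 17, neck 16 mm across from there to the top at 29 mm; 40 to 75 g. Grip it by the neck. Origin: centre of its underside, z up. May be absent.
- plug_2: stainless blind plug, standing: round base 25 mm across from z 0 to 16, neck 16 mm across from there to the top at 29 mm; 40 to 75 g. Grip it by the neck. Origin: centre of its underside, z up. May be absent.
- plug_3: stainless blind plug, standing: round base 31 mm across from z 0 to 17, neck 16 mm across from there to the top at 29 mm; 40 to 75 g. Grip it by the neck. Origin: centre of its underside, z up. May be absent.
- plug_4: stainless blind plug, standing: round base 28 mm across from z 0 to 17, neck 16 mm across from there to the top at 29 mm; 40 to 75 g. Grip it by the neck. Origin: centre of its underside, z up. May be absent.
- cover: loose steel cover, 0.18 to 0.29 kg: plate 104 (x) x 144 (y) x 5 mm, square black knob 22 x 22 mm in the middle. Origin: under its centre, level with the lips' lower edge; lips z 0 to 7, plate z 7 to 12, knob z 12 to 44 mm. Lips clear the cassette's inner walls by 3 mm a side. Seated: origin 35 mm above the cassette's origin, long sides together (either way round).
- bolt_plate (a point): middle of the face to be pushed of the red push plate (moves with it; axes as the cassette's): the plate is 6 mm thick, 68 mm wide in y, and spans z 34 to 66 over the table. Push it along the cassette's +x, 18 mm to the stop. Pushed in, the bolt's nose lies 12 mm over the cover's edge, 3 mm above it.
- bolt (a joint): travel of the spring bolt with the red plate, m: 0 out (as the spring leaves it), 0.018 fully pushed in along the cassette's +x. Spring 4.5 N at 0, 10 N fully in; it comes back out when let go unless the keeper traps it. Trapped, it rests back on the keeper at about 0.014.
- keeper (a joint): keeper travel, m: 0 free, 0.022 home, along the cassette's -y (robot's left to right); 2 N friction, stays. A low slide (top z 22) with two uprights to z 64, 76 mm apart: yellow post at -y, blue stop block at +y. Closed fingertips go between them to z 28-45, push the plate in (bolt over 0.0145), still pressing slide to -y against the yellow post; the blue block follows in behind the plate.
- keeper_post (a point): middle of the yellow post's face to be pushed (its +y face; moves with the keeper; axes as the cassette's). The post is 14 mm thick in y and reaches 20 mm to either side of this point in x.
- keeper_stop (a point): middle of the blue stop block's face towards the cassette (+x face; moves with the keeper); the block is 14 (x) x 16 (y) mm.
- mat: green mat, 76 x 150 x 2 mm, fixed; origin: centre of its underside. The plugs stand on it at first, tops free, at least 40 mm apart. Behind the mat and the cover (from x about 0.53, y -0.3 to 0.25) stand hanging cables and a tall glass vessel whose wide head plate overhangs at z 0.27 to 0.43: cross between mat and cassette along the front of the table.
- buffer: bystander: white bottle with a yellow cap, 47 mm across, 94 mm high, standing beside the work; origin: centre of its underside.
- dish: bystander: closed petri dish with a pink filling, 60 mm across, 15 mm high; origin: centre of its underside.
Mind the look-alikes: they are no part of the job. What is shaped like the plug_3 but turquoise is not meant.

How it is judged (in metres and radians):
On the way, in this order (a step that is already met when the one before it is completed fails the run):
1. every plug stands upright on a mark of its own in the cassette ((horizontal distance between plug_1 and mark_1 below 0.007 m or horizontal distance between plug_1 and mark_2 below 0.007 m or horizontal distance between plug_1 and mark_3 below 0.007 m or horizontal distance between plug_1 and mark_4 below 0.007 m) and z of each of plug_1, plug_2, plug_3, plug_4 in the frame of cassette below 0.008 m and angle between each of plug_1, plug_2, plug_3, plug_4's own z axis and vertical below 0.12 rad and linear speed of each of plug_1, plug_2, plug_3, plug_4 below 0.02 m/s and (horizontal distance between plug_2 and mark_1 below 0.007 m or horizontal distance between plug_2 and mark_2 below 0.007 m or horizontal distance between plug_2 and mark_3 below 0.007 m or horizontal distance between plug_2 and mark_4 below 0.007 m) and (horizontal distance between plug_3 and mark_1 below 0.007 m or horizontal distance between plug_3 and mark_2 below 0.007 m or horizontal distance between plug_3 and mark_3 below 0.007 m or horizontal distance between plug_3 and mark_4 below 0.007 m) and (horizontal distance between plug_4 and mark_1 below 0.007 m or horizontal distance between plug_4 and mark_2 below 0.007 m or horizontal distance between plug_4 and mark_3 below 0.007 m or horizontal distance between plug_4 and mark_4 below 0.007 m)), for 0.2 s.
2. the cover is seated on the rim, level (horizontal distance between cover and cassette below 0.006 m and z of cover in the frame of cassette between 0.032 and 0.037 m and angle between cover's own z axis and vertical below 0.04 rad and angle between the x axis of cover and the x axis of cassette, either way round below 0.1 rad), for 0.2 s.
3. the bolt is pushed in over the seated cover (all of step 2 and value of joint bolt above 0.0145 m and value of joint keeper below 0.014 m), for 0.05 s.
4. the keeper is across and traps the bolt (all of step 2 and value of joint bolt above 0.012 m and value of joint keeper above 0.017 m), for 0.2 s.
At the end, for the whole second after the job is handed in: Every plug present stands upright on the cassette floor within 7 mm of a mark, one to a mark; the cover is seated, within 6 mm of centre and level within 0.04 rad; the bolt is in by more than 12 mm, trapped by the keeper, which is across by more than 17 of its 22 mm; all at rest (all of step 1 and all of step 4 and linear speed of cover below 0.02 m/s); the robot touches nothing.
It fails at once if the bystander bottle or dish is pushed away or knocked over (distance of any of buffer, dish from where it was at the start of the episode above 0.03 m or angle between buffer's own z axis and vertical above 0.4 rad).
Of plug_1, plug_2, plug_3, plug_4 only 3 to 4 are there at a start; the rules pass over those that are not, and their reading is None.
At some moment in a run one of cover may be knocked a few centimetres aside while the robot is not near it.
It also fails if it takes over 192 s, if anything falls off the work surface, if the arm or the gripper's body presses on something with over 40 N, if the wrist force passes 120 N, or if a joint passes its speed limit or range.

## Working session

There is one attempt and no reset: what is moved stays moved. The work goes in short steps, Python scripts to look and compute and a tool call to move; the robot and the scene stay as the last step left them, time stands still between calls to the robot, and variables do not carry over. Pictures are saved under pics/ and viewed, at most 14 in all, crops included, and the job is handed in when it is done.

Besides the shell and the picture viewer there is one more tool, called after "Call:" as name(argument=value, ...) on one line, values as JSON. send_rows: Moves the arm, as the interface text tells. Shift numbers are shares of 0.4 m and turn numbers shares of 2 pi rad, none past 1 either way. Its arguments: {"type":"object","properties":{"motion":{"type":"array","items":{"type":"array","items":{"type":"array","items":{"type":"number"}}}}},"required":["motion"]}

```bash
ls; mkdir -p pics
cat > h.py <<'E'
import numpy as np, cv2
from cell import robot
def shot(n,f=None):
    d=robot.get_image(n); 
    if f: cv2.imwrite('pics/'+f,cv2.cvtColor(np.array(d['pixels']),cv2.COLOR_RGB2BGR))
    np.savez('last_%s.npz'%n,**{k:np.array(v) for k,v in d.items()})
    return d
def ray(d,u,v,fish=False):
    K=np.array(d['mtx']);R=np.array(d['R']);t=np.array(d['t'])
    x=(u-K[0,2])/K[0,0];y=(v-K[1,2])/K[1,1]
    if fish:
        r=np.hypot(x,y);s=np.sin(r)/r if r>1e-9 else 1;c=np.array([x*s,y*s,np.cos(r)])
    else: c=np.array([x,y,1.])
    return -R.T@t,R.T@c
def onz(d,u,v,z,fish=False):
    o,r=ray(d,u,v,fish);return o+r*(z-o[2])/r[2]
def proj(d,X,fish=False):
    K=np.array(d['mtx']);c=np.array(d['R'])@np.array(X,float)+np.array(d['t'])
    if fish:
        r=np.hypot(c[0],c[1]);th=np.arctan2(r,c[2]);p=c[:2]/r*th
    else: p=c[:2]/c[2]
    return K[0,0]*p[0]+K[0,2],K[1,1]*p[1]+K[1,2]
E
python3 - <<'E'
from h import *
for n in('side','top','wrist'): 
    d=shot(n,n+'0.png'); print(n,-np.array(d['R']).T@np.array(d['t']),np.array(d['mtx']).tolist(),np.array(d['R']).round(3).tolist())
s=robot.state();print(s['tool_rot'],s['ee_pos'],s['clock'])
E
```

```text
pics
side [ 435.01608989 -685.33202636  436.68716072] [[487.8110407736144, 0.0, 318.01620255789663], [0.0, 487.8110407736144, 242.2216997738539], [0.0, 0.0, 1.0]] [[0.997, -0.071, 0.014], [-0.017, -0.418, -0.908], [0.07, 0.906, -0.418]]
top [ 364.43099318  163.26146319 1224.75066045] [[552.4918618568514, 0.0, 322.733105162217], [0.0, 552.4918618568514, 232.71490076695272], [0.0, 0.0, 1.0]] [[-0.001, -1.0, 0.007], [-0.991, -0.0, -0.137], [0.137, -0.007, -0.991]]
wrist [ 229.06081206 -586.34232419  373.04472993] [[371.64829954431775, 0.0, 325.29135333290657], [0.0, 371.64829954431775, 240.5253178831403], [0.0, 0.0, 1.0]] [[0.257, -0.966, -0.002], [-0.927, -0.248, 0.281], [-0.272, -0.07, -0.96]]
[[ 9.66175506e-01  2.57885296e-01 -2.54575356e-04]
 [ 2.57885347e-01 -9.66173998e-01  1.71834412e-03]
 [ 1.97171593e-04 -1.72587325e-03 -9.99998491e-01]] [ 161.07015192 -603.28751164  241.39556308] 0.15
```

View pics/top0.png

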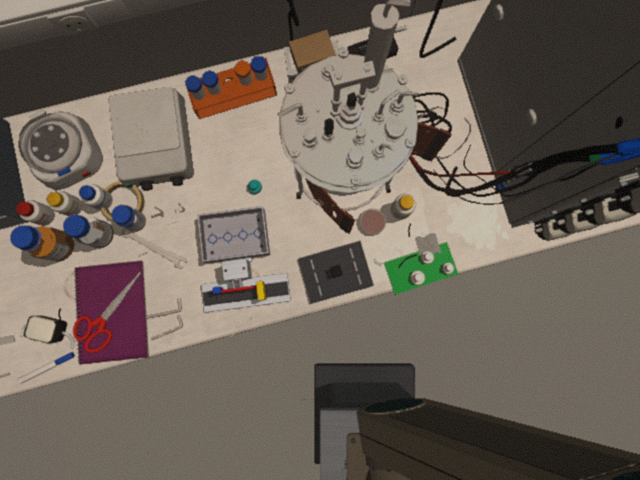

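View pics/side0.png

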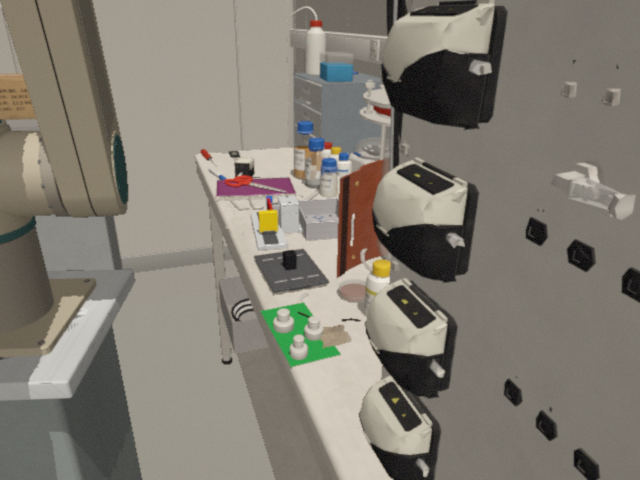

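The top view shows the plugs as white discs on the green mat at (427,257), (417,278) and (447,268). Look-alikes are the turquoise plug (255,187), the bottle cap (407,203) and the dish (372,222); I leave those alone. The cassette is at (233,235), the cover at (335,272), and the housing, track and keeper are around (240,287).

Run:
```python
from h import *
d=dict(np.load('last_top.npz'));im=cv2.cvtColor(d['pixels'],cv2.COLOR_RGB2BGR)
c=cv2.resize(im[195:310,190:350],None,fx=5,fy=5,interpolation=cv2.INTER_CUBIC)
cv2.imwrite('pics/c1.png',c[:575])
c=cv2.resize(im[195:305,360:470],None,fx=5,fy=5,interpolation=cv2.INTER_CUBIC);cv2.imwrite('pics/c2.png',c)
hsv=cv2.cvtColor(im,cv2.COLOR_BGR2HSV)
def blobs(lo,hi,roi,mina=4):
    m=cv2.inRange(hsv,lo,hi);k=np.zeros_like(m);x0,y0,x1,y1=roi;k[y0:y1,x0:x1]=m[y0:y1,x0:x1]
    n,l,s,ce=cv2.connectedComponentsWithStats(k)
    return [(ce[i].round(1).tolist(),int(s[i,4])) for i in range(1,n) if s[i,4]>=mina],k
print('blue',blobs((100,60,60),(130,255,255),(195,205,275,300),2)[0])
print('yellow',blobs((20,120,100),(35,255,255),(195,260,300,310))[0])
print('red',blobs((0,120,80),(8,255,255),(195,260,300,310))[0])
g,k=blobs((45,100,60),(75,255,255),(370,230,470,300));r=cv2.minAreaRect(cv2.findNonZero(k));print('mat',g,r)
for c in cv2.boxPoints(r):print(onz(d,*c,2).round(1))
b,k=blobs((0,0,0),(180,255,75),(290,235,380,310),200);
k=cv2.morphologyEx(k,cv2.MORPH_OPEN,np.ones((5,5)));r=cv2.minAreaRect(cv2.findNonZero(k));print('cover',r)
for c in cv2.boxPoints(r):print(onz(d,*c,12).round(1))
for p in [(427,257),(417,278),(447,268)]:print(onz(d,*p,29).round(1))
```

```text
blue [([257.0, 228.5], 2), ([227.3, 232.7], 3), ([253.5, 233.0], 2), ([208.0, 239.5], 2), ([216.3, 290.0], 58)]
yellow [([260.3, 290.3], 144)]
red [([237.2, 288.9], 97)]
mat [([417.8, 269.2], 1636)] ((420.65814208984375, 267.982666015625), (33.57212448120117, 66.57078552246094), 71.8619155883789)
[467.1  19.    2. ]
[ 513.5 -123.1    2. ]
[ 442.3 -144.1    2. ]
[396.7  -3.    2. ]
cover ((334.82293701171875, 271.8901062011719), (45.600955963134766, 64.96277618408203), 73.81079864501953)
[473.7 210.6  12. ]
[513.8  72.9  12. ]
[417.3  46.   12. ]
[378.  182.4  12. ]
[476.6 -72.   29. ]
[431.  -49.2  29. ]
[ 452.7 -114.9   29. ]
```

View pics/c1.png

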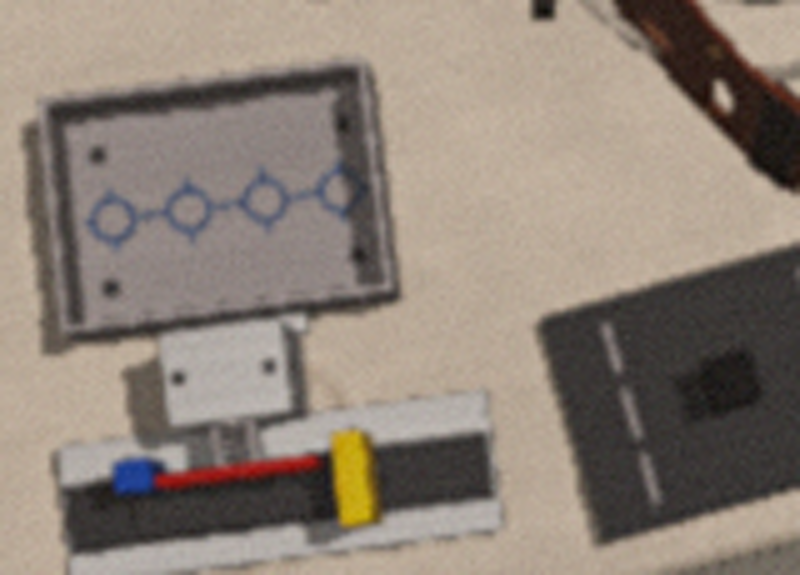

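View pics/c2.png

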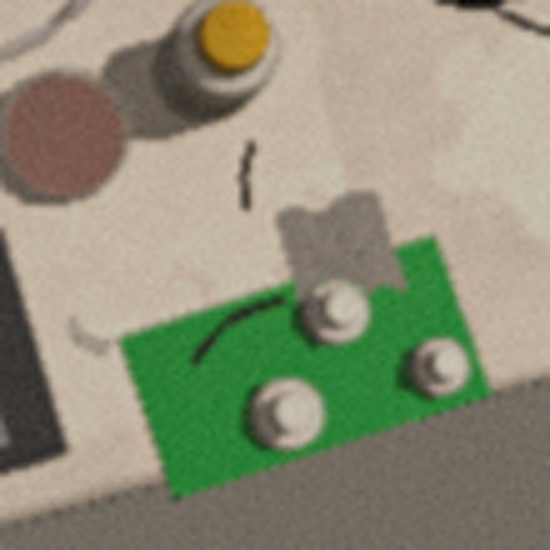

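Three plugs are present, with necks at crop (338,303), (288,413) and (443,362). The largest base is lower left and the smallest is on the right. The four ring marks are at crop c1 (113,219), (190,210), (265,201) and (341,190), the knob at (720,385), and the keeper post (yellow) is at (355,478).

Run:
```python
from h import *
d=dict(np.load('last_top.npz'))
f=lambda U,V,x,y:((U+.5)/5-.5+x,(V+.5)/5-.5+y)
M=np.array([onz(d,*f(*p,190,195),3) for p in[(113,219),(190,210),(265,201),(341,190)]])
print(M.round(1),'spacing',np.linalg.norm(np.diff(M,axis=0),axis=1).round(1))
v=M[0]-M[3];th=np.degrees(np.arctan2(-v[0],v[1]));print('cas',M.mean(0).round(1),th)
for n,U,V,z in[('knob',720,385,44),('post',355,478,64),('blue',137,476,64)]:print(n,onz(d,*f(U,V,190,195),z).round(1))
R=np.array([[np.cos(np.radians(th)),-np.sin(np.radians(th))],[np.sin(np.radians(th)),np.cos(np.radians(th))]])
for U,V in[(155,482),(322,462)]:
    p=onz(d,*f(U,V,190,195),66);print('red',p.round(1),(R.T@(p-M.mean(0))[:2]).round(1))
for U,V in[(338,303),(288,413),(443,362)]:print('neck',onz(d,*f(U,V,360,195),31).round(1))
```

```text
[[520.6 400.6   3. ]
 [524.6 366.4   3. ]
 [528.7 333.1   3. ]
 [533.6 299.3   3. ]] spacing [34.4 33.5 34.1]
cas [526.9 349.9   3. ] 7.3602204880843916
knob [443.9 131.6  44. ]
post [403.7 284.8  64. ]
blue [404.6 375.8  64. ]
red [402.  367.9  66. ] [-121.5   33.9]
red [410.3 298.5  66. ] [-122.2  -36. ]
neck [480.3 -72.2  31. ]
neck [432.6 -49.3  31. ]
neck [ 454.7 -117.1   31. ]
```

Call:
send_rows(motion=[[[36,0,0,0,0,0,-0.019],[36,0,0,0,0,0,-0.019],[36,0,0,0,0,0,-0.019],[36,0,0,0,0,0,-0.019],[36,0,0,0,0,0,-0.019],[36,0,0,0,0,0,-0.019],[36,0,0,0,0,0,-0.019],[36,0,0,0,0,0,-0.019],[36,0,0,0,0,0,-0.019],[36,0,0,0,0,0,-0.019],[36,0,0,0,0,0,-0.019],[36,0,0,0,0,0,-0.019],[36,0.0755,0.054,0.006,0,0,0],[36,0.0755,0.054,0.006,0,0,0],[36,0.0755,0.054,0.006,0,0,0],[36,0.0755,0.054,0.006,0,0,0],[36,0.0755,0.054,0.006,0,0,0],[36,0.0755,0.054,0.006,0,0,0],[36,0.0755,0.054,0.006,0,0,0],[36,0.0755,0.054,0.006,0,0,0]]])

```text
clock: 1.82
ee_pos: [303.4, -341.1, 222.8]
tool_rot: [[-0.122, 0.993, -0.0], [0.993, 0.122, 0.0], [0.0, 0.0, -1.0]]
ft_force: [0.7, 0.1, -0.3]
finger_gap: 36.3
grasp_force: 0.0
```

Call:
send_rows(motion=[[[36,0.0755,0.054,0.006,0,0,0],[36,0.0755,0.054,0.006,0,0,0],[36,0.0755,0.054,0.006,0,0,0],[36,0.0755,0.054,0.006,0,0,0],[36,0.0755,0.054,0.006,0,0,0],[36,0.0755,0.054,0.006,0,0,0],[36,0.0755,0.054,0.006,0,0,0],[36,0,0,0,0,0,0],[36,0,0,0,0,0,0]]])

```text
clock: 2.57
ee_pos: [427.6, -112.7, 205.9]
tool_rot: [[-0.127, 0.992, -0.001], [0.992, 0.127, 0.0], [0.0, -0.001, -1.0]]
ft_force: [-0.1, -0.2, 0.1]
finger_gap: 35.8
grasp_force: 0.0
```

```bash
cat >> h.py <<'E'
def go(target,s=None):
    s=s or robot.state();R=np.array(s['tool_rot']);D=R.T@(np.array(target)-np.array(s['ee_pos']))
    n=int(np.ceil(np.linalg.norm(D)/38)) or 1
    print('total mm tool',D.round(1),'share',(D/400).round(4),'| rows',n,'each',(D/400/n).round(4))
E
python3 - <<'E'
from h import *
d=shot('wrist','w1.png')
for p in[(480,-72,31),(432.6,-49.3,31),(454.7,-117,31)]:print(proj(d,p,True))
E
```

```text
(np.float64(395.2397767526784), np.float64(179.49718704788964))
(np.float64(342.8948883445593), np.float64(144.4905597777614))
(np.float64(357.81884611838916), np.float64(227.28626801599216))
```

View pics/w1.png

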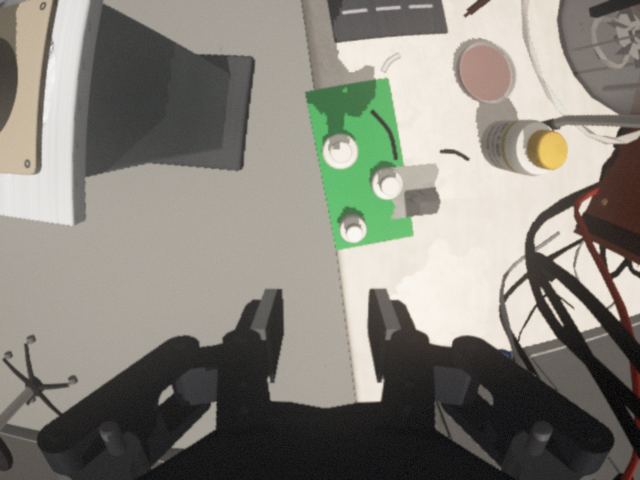

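The wrist view shows three plug necks at about (389,183), (340,149) and (353,231). That is about 5 px from the predictions, so I'll average the two measurements and close in.

```bash
cat >> h.py <<'E'
def necks(d,z=31):
    im=np.array(d['pixels']);h=cv2.cvtColor(im,cv2.COLOR_RGB2HSV)
    g=cv2.inRange(h,(45,100,40),(75,255,255));hull=cv2.convexHull(cv2.findNonZero(g))
    m=np.zeros_like(g);cv2.fillPoly(m,[hull],255)
    w=cv2.inRange(h,(0,0,215),(180,45,255))&m
    n,l,s,c=cv2.connectedComponentsWithStats(w)
    return [(c[i].round(1),int(s[i,4]),onz(d,*c[i],z,True).round(1)) for i in range(1,n) if s[i,4]>20]
E
python3 - <<'E'
from h import *
d=dict(np.load('last_wrist.npz'))
for n in necks(d):print(n)
s=robot.state();print(s['ee_pos'],proj(d,s['ee_pos'],True))
for p in[(389,183),(340,149),(353,231)]:print(onz(d,*p,31,True).round(1))
go((452,-119,80))
E
```

```text
(array([341. , 154.9]), 657, array([432.2, -58. ,  31. ]))
(array([388.2, 186.9]), 497, array([475. , -79.1,  31. ]))
(array([353.8, 232.7]), 329, array([ 452. , -122.2,   31. ]))
[ 427.24131056 -113.91215481  206.03862629] (np.float64(326.8826698037202), np.float64(319.1550229395694))
[475.2 -75.7  31. ]
[430.7 -53.3  31. ]
[ 451.1 -120.8   31. ]
total mm tool [ -8.1  24.  126. ] share [-0.0203  0.0601  0.315 ] | rows 4 each [-0.0051  0.015   0.0788]
```

Call:
send_rows(motion=[[[36,-0.005,0.015,0.079,0,0,0],[36,-0.005,0.015,0.079,0,0,0],[36,-0.005,0.015,0.079,0,0,0],[36,-0.005,0.015,0.079,0,0,0],[36,0,0,0,0,0,0],[36,0,0,0,0,0,0]]])

```text
clock: 3.12
ee_pos: [449.9, -120.2, 78.5]
tool_rot: [[-0.12, 0.993, -0.005], [0.993, 0.12, 0.002], [0.002, -0.005, -1.0]]
ft_force: [0.0, 0.4, 0.3]
finger_gap: 35.9
grasp_force: 0.0
```

Run:
```python
from h import *
d=shot('wrist','w2.png')
for n in necks(d):print(n)
s=robot.state();print(s['ee_pos'],proj(d,s['ee_pos'],True))
cv2.imwrite('pics/w2c.png',cv2.resize(cv2.cvtColor(d['pixels'],cv2.COLOR_RGB2BGR)[120:420,180:500],None,fx=2,fy=2))
```

```text
(array([382.8, 215.8]), 101, array([473.3, -86.5,  31. ]))
(array([333.2, 275.9]), 813, array([ 452.8, -121.1,   31. ]))
[ 451.49873677 -120.5878529    80.20409651] (np.float64(331.9003194375358), np.float64(319.92951859586117))
```

View pics/w2c.png

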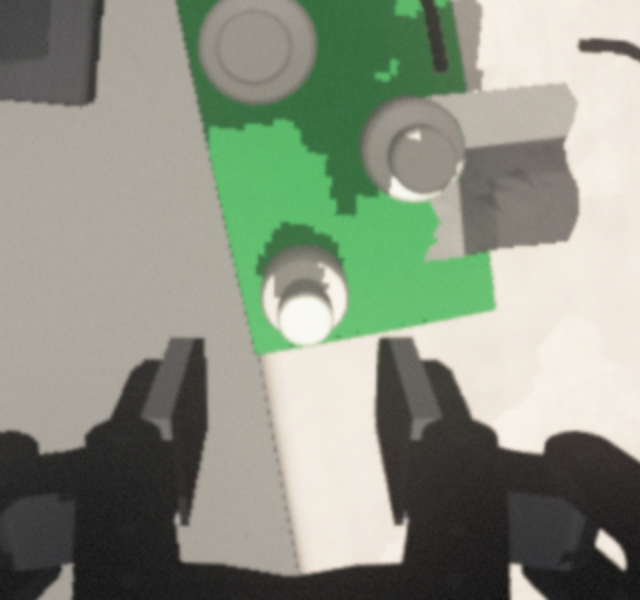

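The close view confirms stainless plugs, not turquoise: the small one at crop (305,318) is nearly centred between the pads, the large one is at (255,46) and the middle one at (424,158). Descending on the small one.

Call:
send_rows(motion=[[[36,-0.005,0.006,0,0,0,0],[36,0,0,0.03,0,0,0],[36,0,0,0.03,0,0,0],[36,0,0,0.03,0,0,0],[36,0,0,0.03,0,0,0],[36,0,0,0,0,0,0],[10,0,0,0,0,0,0],[10,0,0,0,0,0,0],[10,0,0,0,0,0,0],[10,0,0,0,0,0,0],[10,0,0,0,0,0,0],[10,0,0,0,0,0,0]]])

```text
clock: 4.17
ee_pos: [456.2, -122.2, 33.6]
tool_rot: [[-0.122, 0.993, 0.003], [0.993, 0.122, -0.002], [-0.002, 0.003, -1.0]]
ft_force: [-2.2, 0.2, 6.8]
finger_gap: 10.9
grasp_force: 50.1
```

Run:
```python
from h import *
d=dict(np.load('last_wrist.npz'))
for p in[(332.5,279),(307.5,143),(392,199)]:print(onz(d,*p,31,True).round(1))
s=robot.state();print(s['finger_gap'],s['grasp_force'],s['ee_pos'],s['ft_force'])
```

```text
[ 452.7 -122.9   31. ]
[432.2 -55.5  31. ]
[476.6 -77.5  31. ]
10.871781267897795 50.07467556162737 [ 456.23662193 -122.19696004   33.55830656] [-2.19367787  0.16070357  6.81654388]
```

Run:
```python
from h import *
d=shot('wrist','w3.png')
cv2.imwrite('pics/w3c.png',cv2.resize(cv2.cvtColor(d['pixels'],cv2.COLOR_RGB2BGR)[120:420,180:500],None,fx=2,fy=2))
s=robot.state();print(s['finger_gap'],s['grasp_force'],s['ee_pos'],s['ft_force'])
```

```text
11.110808248859799 50.075811023125425 [ 456.26354081 -122.16642913   33.56766588] [ 0.1898782  -0.34005534  6.68210212]
```

View pics/w3c.png

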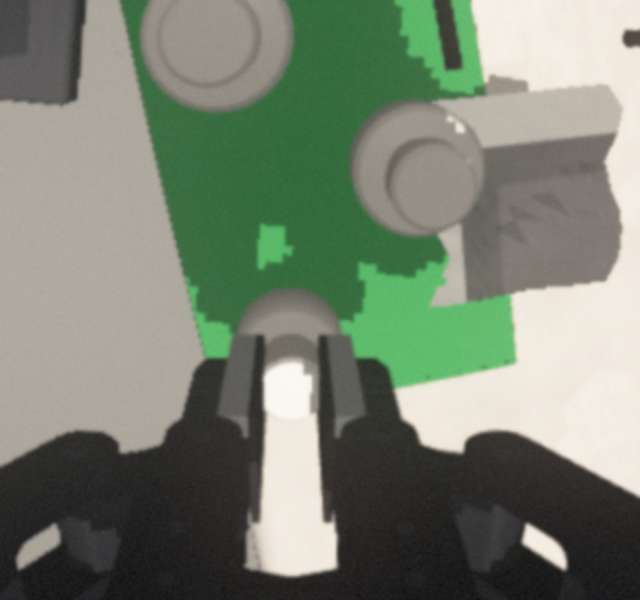

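The small plug is held, with its neck centred between the pads at crop (290,375). Carrying it along the front to the cassette.

Call:
send_rows(motion=[[[10,0,0,-0.1,0,0,0],[10,0,0,-0.1,0,0,0],[10,0.0896,0.0065,0,0,0,0],[10,0.0896,0.0065,0,0,0,0],[10,0.0896,0.0065,0,0,0,0],[10,0.0896,0.0065,0,0,0,0],[10,0.0896,0.0065,0,0,0,0],[10,0.0896,0.0065,0,0,0,0],[10,0.0896,0.0065,0,0,0,0],[10,0.0896,0.0065,0,0,0,0],[10,0.0896,0.0065,0,0,0,0],[10,0.0896,0.0065,0,0,0,0],[10,0.0896,0.0065,0,0,0,0],[10,0.0896,0.0065,0,0,0,0],[10,0.0896,0.0065,0,0,0,0],[10,-0.011,0.087,0,0,0,0],[10,-0.011,0.087,0,0,0,0],[10,0,0,0,0,0,0],[10,0,0,0,0,0,0],[10,0,0,0,0,0,0]]])

```text
clock: 5.88
ee_pos: [500.9, 344.6, 111.6]
tool_rot: [[-0.122, 0.993, -0.002], [0.993, 0.122, -0.0], [-0.0, -0.002, -1.0]]
ft_force: [0.0, 0.2, -0.7]
finger_gap: 11.3
grasp_force: 49.5
```

Run:
```python
from h import *
d=shot('wrist','w4.png')
cv2.imwrite('pics/w4c.png',cv2.resize(cv2.cvtColor(d['pixels'],cv2.COLOR_RGB2BGR)[120:420,140:540],None,fx=2,fy=2))
s=robot.state();print(s['finger_gap'],s['grasp_force'],s['ee_pos'],s['ft_force'],np.array(s['tool_rot']).round(3).tolist())
```

```text
10.9997205958561 49.52752833778504 [500.37869153 344.43712579 111.56425791] [-0.80688028 -0.91250998 -0.78268423] [[-0.122, 0.993, -0.002], [0.993, 0.122, -0.001], [-0.0, -0.002, -1.0]]
```

View pics/w4c.png

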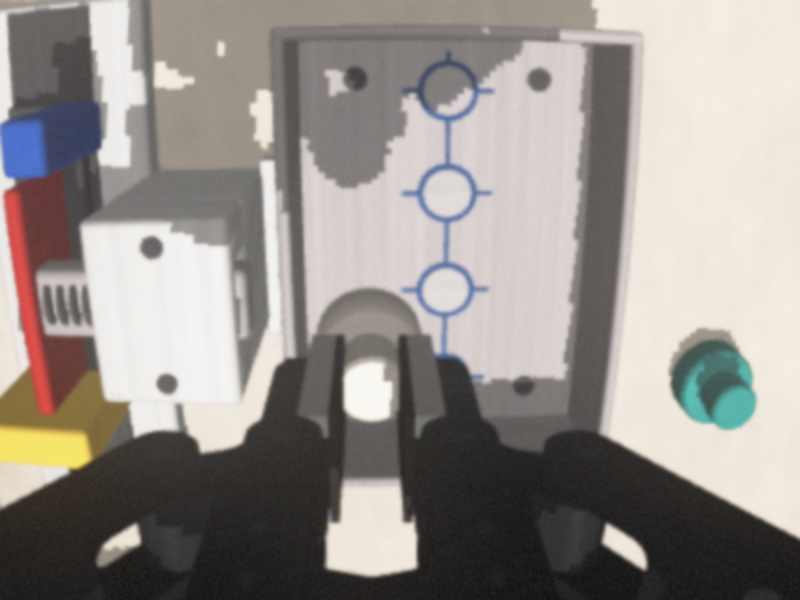

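Rings A, B, C are at crop (448,91), (447,193) and (446,289), and the held plug's top is at (370,378). The turquoise look-alike at (720,390) is outside the cassette.

Run:
```python
from h import *
d=dict(np.load('last_wrist.npz'));s=robot.state();f=lambda U,V:(U/2-.25+140,V/2-.25+120)
P=onz(d,*f(370,378),111.6-2.6,True);print('plug',P.round(1))
R=np.array(s['tool_rot'])
Q=[onz(d,*f(*p),3,True) for p in[(448,91),(447,193),(446,289)]]
for q in Q:print(q.round(1),(R.T@(q-P)).round(1))
v=Q[0]-Q[2];print(np.degrees(np.arctan2(-v[0],v[1])),np.linalg.norm(v))
print(proj(d,np.array(s['ee_pos']),True))
```

```text
plug [499.3 346.7 109. ]
[518.1 397.7   3. ] [ 48.4  25.1 105.9]
[522.6 364.1   3. ] [ 14.5  25.4 105.9]
[527.3 330.6   3. ] [-19.4  26.  106. ]
7.792250072810777 67.76628126041885
(np.float64(326.6763125504285), np.float64(316.8023786295315))
```

Call:
send_rows(motion=[[[10,0.062,0.0305,0,0,0,0],[10,0.062,0.0305,0,0,0,0],[10,0,0,0.05,0,0,0],[10,0,0,0.05,0,0,0],[10,0,0,0.05,0,0,0],[10,0,0,0.025,0,0,0],[10,0,0,0.016,0,0,0],[10,0,0,0,0,0,0],[10,0,0,0,0,0,0],[36,0,0,0,0,0,0],[36,0,0,0,0,0,0],[36,0,0,0,0,0,0],[36,0,0,0,0,0,0],[36,0,0,-0.05,0,0,0],[36,0,0,-0.07,0,0,0],[36,0,0,-0.075,0,0,0],[36,0,0,0,0,0,0],[36,0,0,0,0,0,0]]])

```text
clock: 7.43
ee_pos: [521.6, 398.4, 116.4]
tool_rot: [[-0.122, 0.992, 0.005], [0.992, 0.122, 0.003], [0.002, 0.005, -1.0]]
ft_force: [0.4, -0.5, 0.3]
finger_gap: 35.6
grasp_force: 0.0
```

Run:
```python
from h import *
d=shot('wrist','w5.png')
cv2.imwrite('pics/w5c.png',cv2.resize(cv2.cvtColor(d['pixels'],cv2.COLOR_RGB2BGR)[120:420,140:540],None,fx=2,fy=2))
s=robot.state();print(s['finger_gap'],s['grasp_force'],s['ee_pos'],s['ft_force'])
```

```text
36.38186659151985 0.0 [520.20041157 397.50518632 114.41105783] [-0.37978036 -0.18339796 -0.77986874]
```

View pics/w5c.png

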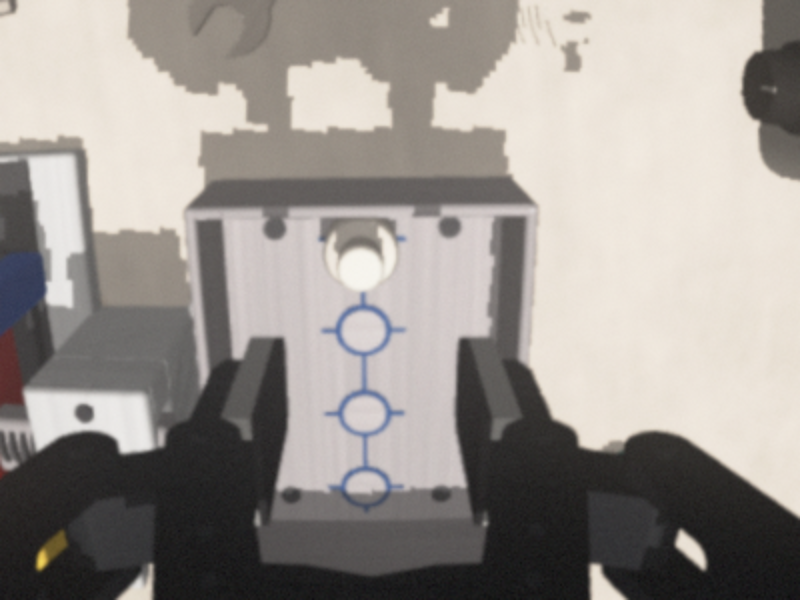

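The first plug stands upright at A, with its neck top at crop (360,268); B, C and D are at (364,330), (364,413) and (366,486).

Run:
```python
from h import *
d=dict(np.load('last_wrist.npz'));f=lambda U,V:(U/2-.25+140,V/2-.25+120)
P=onz(d,*f(360,268),32,True);print('plug',P.round(1))
Q=[onz(d,*f(*p),3,True) for p in[(364,330),(364,413),(366,486)]]
for q in Q:print(q.round(1))
A=2*Q[0]-Q[1];print('A by B,C',A.round(1),'by B,D',(Q[0]+(Q[0]-Q[2])/2).round(1))
print(proj(d,np.array(robot.state()['ee_pos']),True))
go((431,-56,115))
go((477,-78,115))
```

```text
plug [517.8 396.6  32. ]
[522.7 364.1   3. ]
[526.8 330.3   3. ]
[531.5 296.9   3. ]
A by B,C [518.7 397.9   3. ] by B,D [518.4 397.7   3. ]
(np.float64(324.1292870383763), np.float64(315.80475013339185))
total mm tool [-439.2 -143.9   -1.2] share [-1.098  -0.3598 -0.003 ] | rows 13 each [-0.0845 -0.0277 -0.0002]
total mm tool [-466.7 -101.    -1.1] share [-1.1667 -0.2524 -0.0028] | rows 13 each [-0.0897 -0.0194 -0.0002]
```

Call:
send_rows(motion=[[[38,0,-0.0877,0,0,0,0],[38,0,-0.0877,0,0,0,0],[38,0,-0.0877,0,0,0,0],[38,0,-0.0877,0,0,0,0],[38,-0.09125,0,0,0,0,0],[38,-0.09125,0,0,0,0,0],[38,-0.09125,0,0,0,0,0],[38,-0.09125,0,0,0,0,0],[38,-0.09125,0,0,0,0,0],[38,-0.09125,0,0,0,0,0],[38,-0.09125,0,0,0,0,0],[38,-0.09125,0,0,0,0,0],[38,-0.09125,0,0,0,0,0],[38,-0.09125,0,0,0,0,0],[38,-0.09125,0,0,0,0,0],[38,-0.09125,0,0,0,0,0],[38,0,0,0.05,0,0,0],[38,0,0,0.05,0,0,0],[38,0,0,0,0,0,0],[38,0,0,0,0,0,0]]])

```text
clock: 9.15
ee_pos: [431.1, -54.1, 71.5]
tool_rot: [[-0.122, 0.993, -0.006], [0.993, 0.122, 0.002], [0.002, -0.006, -1.0]]
ft_force: [1.7, -0.8, -0.5]
finger_gap: 38.3
grasp_force: 0.0
```

Run:
```python
from h import *
d=shot('wrist','w6.png')
s=robot.state();print(s['finger_gap'],s['ee_pos'])
g=cv2.cvtColor(d['pixels'],cv2.COLOR_RGB2GRAY);g=cv2.medianBlur(g,3)
c=cv2.HoughCircles(g,cv2.HOUGH_GRADIENT,1,15,param1=60,param2=18,minRadius=12,maxRadius=40)
for u,v,r in c[0]:
    X=onz(d,u,v,31,True)
    if 390<X[0]<520 and -150<X[1]<0: print((u,v,r),X.round(1))
```

```text
37.72528004271686 [432.56839321 -54.16615107  72.66803458]
(np.float32(329.5), np.float32(269.5), np.float32(27.7)) [431.3 -49.1  31. ]
(np.float32(327.5), np.float32(254.5), np.float32(26.7)) [429.3 -41.5  31. ]
(np.float32(402.5), np.float32(312.5), np.float32(21.2)) [472.5 -68.7  31. ]
(np.float32(329.5), np.float32(285.5), np.float32(21.0)) [432.4 -57.7  31. ]
```

Call:
send_rows(motion=[[[38,-0.003,0.001,0.05,0,0,0],[38,0,0,0.05,0,0,0],[38,0,0,0,0,0,0],[10,0,0,0,0,0,0],[10,0,0,0,0,0,0],[10,0,0,0,0,0,0],[10,0,0,0,0,0,0],[10,0,0,0,0,0,0],[10,0,0,0,0,0,0],[10,0,0,0,0,0,0]]])

```text
clock: 10.03
ee_pos: [435.4, -56.0, 34.5]
tool_rot: [[-0.122, 0.993, 0.002], [0.993, 0.122, -0.0], [-0.001, 0.002, -1.0]]
ft_force: [-0.8, -0.4, 6.5]
finger_gap: 14.5
grasp_force: 59.2
```

Call:
send_rows(motion=[[[10,0,0,-0.1,0,0,0],[10,0,0,-0.1,0,0,0],[10,0.0924,0,0,0,0,0],[10,0.0924,0,0,0,0,0],[10,0.0924,0,0,0,0,0],[10,0.0924,0,0,0,0,0],[10,0.0924,0,0,0,0,0],[10,0.0924,0,0,0,0,0],[10,0.0924,0,0,0,0,0],[10,0.0924,0,0,0,0,0],[10,0.0924,0,0,0,0,0],[10,0.0924,0,0,0,0,0],[10,0.0924,0,0,0,0,0],[10,0,0.088,0,0,0,0],[10,0,0.088,0,0,0,0],[10,0,0.088,0,0,0,0],[10,0,0.088,0,0,0,0],[10,0,0,0,0,0,0],[10,0,0,0,0,0,0]]])

```text
clock: 11.62
ee_pos: [526.2, 364.9, 112.9]
tool_rot: [[-0.121, 0.993, -0.0], [0.993, 0.121, 0.0], [0.0, -0.0, -1.0]]
ft_force: [0.3, 0.5, -1.2]
finger_gap: 14.6
grasp_force: 59.1
```

Run:
```python
from h import *
d=shot('wrist','w7.png')
s=robot.state();print(s['finger_gap'],s['ee_pos'],s['grasp_force'])
cv2.imwrite('pics/w7c.png',cv2.resize(cv2.cvtColor(d['pixels'],cv2.COLOR_RGB2BGR)[120:420,140:540],None,fx=2,fy=2))
```

```text
14.477130331964176 [524.36355607 364.40464466 112.61940353] 59.105376455700025
```

View pics/w7c.png

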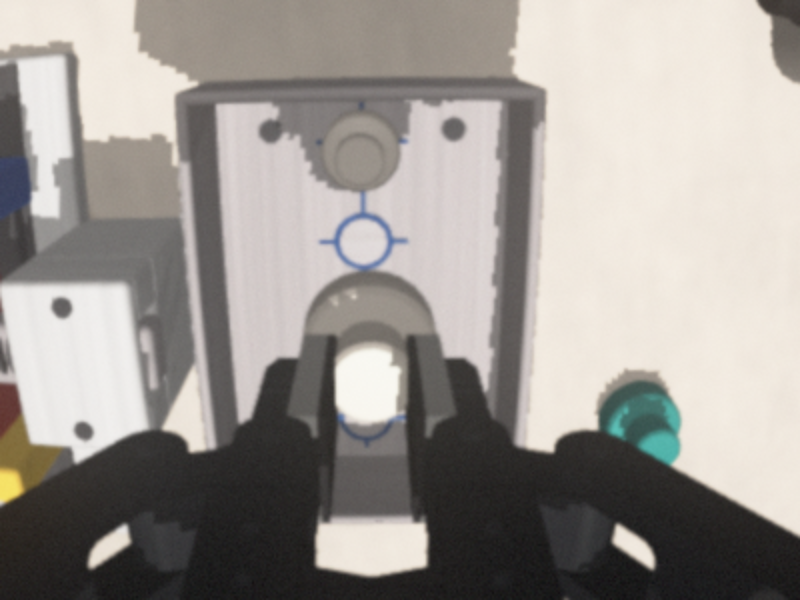

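The held plug's top is at crop (370,374), ring B at (363,241), and plug A stands at (360,155).

Run:
```python
from h import *
d=dict(np.load('last_wrist.npz'));s=robot.state();f=lambda U,V:(U/2-.25+140,V/2-.25+120)
R=np.array(s['tool_rot'])
for z in(109,111):
  P=onz(d,*f(370,376),z,True);print('plug',P.round(1))
for p in[(363,241),(366,413)]:
  q=onz(d,*f(*p),3,True);print(q.round(1),(R.T@(q-P)).round(1))
print(onz(d,*f(358,158),32,True))
```

```text
plug [524.7 366.7 109. ]
plug [524.6 367.7 111. ]
[522.4 364.1   3. ] [ -3.2  -2.4 108. ]
[531.2 298.4   3. ] [-69.6  -1.6 108. ]
[517.34633306 397.23954324  32.        ]
```

Call:
send_rows(motion=[[[10,-0.003,-0.0025,0,0,0,0],[10,0,0,0.05,0,0,0],[10,0,0,0.05,0,0,0],[10,0,0,0.05,0,0,0],[10,0,0,0.03,0,0,0],[10,0,0,0.015,0,0,0],[10,0,0,0,0,0,0],[10,0,0,0,0,0,0],[38,0,0,0,0,0,0],[38,0,0,0,0,0,0],[38,0,0,0,0,0,0],[38,0,0,0,0,0,0],[38,0,0,-0.05,0,0,0],[38,0,0,-0.07,0,0,0],[38,0,0,-0.075,0,0,0],[38,0,0,0,0,0,0]]])

```text
clock: 13.0
ee_pos: [527.7, 365.9, 120.2]
tool_rot: [[-0.122, 0.992, 0.01], [0.992, 0.122, 0.005], [0.004, 0.01, -1.0]]
ft_force: [1.7, 0.6, 1.0]
finger_gap: 38.2
grasp_force: 0.0
```

Call:
send_rows(motion=[[[38,0,-0.083,0,0,0,0],[38,0,-0.083,0,0,0,0],[38,0,-0.083,0,0,0,0],[38,-0.09,0,0,0,0,0],[38,-0.09,0,0,0,0,0],[38,-0.09,0,0,0,0,0],[38,-0.09,0,0,0,0,0],[38,-0.09,0,0,0,0,0],[38,-0.09,0,0,0,0,0],[38,-0.09,0,0,0,0,0],[38,-0.09,0,0,0,0,0],[38,-0.09,0,0,0,0,0],[38,-0.09,0,0,0,0,0],[38,-0.09,0,0,0,0,0],[38,-0.09,0,0,0,0,0],[38,0,0,0.05,0,0,0],[38,0,0,0.05,0,0,0],[38,0,0,0,0,0,0],[38,0,0,0,0,0,0]]])

```text
clock: 14.58
ee_pos: [476.2, -77.1, 72.5]
tool_rot: [[-0.122, 0.993, -0.003], [0.993, 0.122, 0.001], [0.001, -0.003, -1.0]]
ft_force: [0.0, 0.8, 0.4]
finger_gap: 38.0
grasp_force: 0.0
```

Run:
```python
from h import *
d=shot('wrist','w8.png')
s=robot.state();print(s['finger_gap'],s['ee_pos'])
cv2.imwrite('pics/w8c.png',cv2.resize(cv2.cvtColor(d['pixels'],cv2.COLOR_RGB2BGR)[120:420,180:500],None,fx=2,fy=2))
```

```text
37.572523766709246 [477.28646081 -77.09609662  73.5349377 ]
```

View pics/w8c.png

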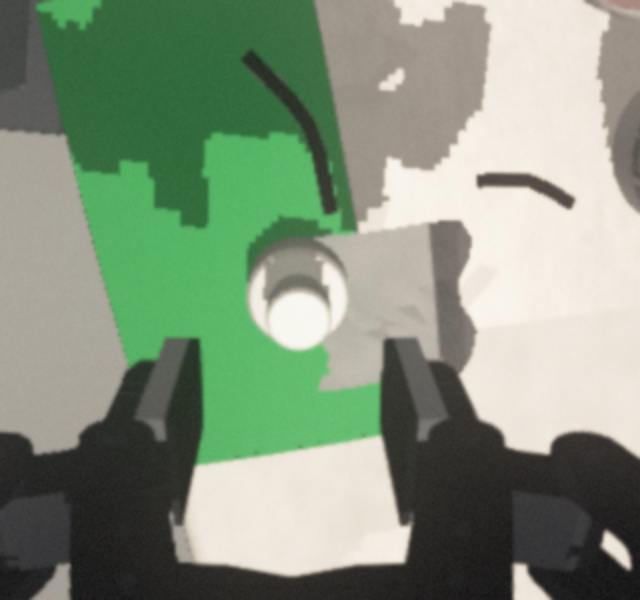

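The last plug's neck top is at crop (298,319), close to centred between the pads at column 292.

Run:
```python
from h import *
d=dict(np.load('last_wrist.npz'))
print(onz(d,298/2+180-.25,319/2+120-.25,31,True))
```

```text
[476.72260786 -77.7712909   31.        ]
```

Call:
send_rows(motion=[[[38,-0.001,0.003,0.05,0,0,0],[38,0,0,0.05,0,0,0],[38,0,0,0,0,0,0],[10,0,0,0,0,0,0],[10,0,0,0,0,0,0],[10,0,0,0,0,0,0],[10,0,0,0,0,0,0],[10,0,0,0,0,0,0],[10,0,0,0,0,0,0],[10,0,0,0,0,0,0]]])

```text
clock: 15.47
ee_pos: [480.0, -77.8, 34.8]
tool_rot: [[-0.122, 0.992, 0.002], [0.992, 0.122, -0.0], [-0.001, 0.002, -1.0]]
ft_force: [-0.5, 0.0, 6.4]
finger_gap: 12.8
grasp_force: 59.2
```

Call:
send_rows(motion=[[[10,0,0,-0.1,0,0,0],[10,0,0,-0.1,0,0,0],[10,0.0906,0,0,0,0,0],[10,0.0906,0,0,0,0,0],[10,0.0906,0,0,0,0,0],[10,0.0906,0,0,0,0,0],[10,0.0906,0,0,0,0,0],[10,0.0906,0,0,0,0,0],[10,0.0906,0,0,0,0,0],[10,0.0906,0,0,0,0,0],[10,0.0906,0,0,0,0,0],[10,0.0906,0,0,0,0,0],[10,0.0906,0,0,0,0,0],[10,0,0.0822,0,0,0,0],[10,0,0.0822,0,0,0,0],[10,0,0.0822,0,0,0,0],[10,0,0,0,0,0,0],[10,0,0,0,0,0,0]]])

```text
clock: 16.97
ee_pos: [529.6, 330.3, 113.3]
tool_rot: [[-0.121, 0.993, 0.001], [0.993, 0.121, 0.0], [0.0, 0.001, -1.0]]
ft_force: [-0.6, 0.5, -0.9]
finger_gap: 13.1
grasp_force: 59.0
```

Run:
```python
from h import *
d=shot('wrist','w9.png')
s=robot.state();print(s['finger_gap'],s['ee_pos'],s['grasp_force'])
cv2.imwrite('pics/w9c.png',cv2.resize(cv2.cvtColor(d['pixels'],cv2.COLOR_RGB2BGR)[60:420,140:540],None,fx=1.6,fy=1.6))
```

```text
12.200467658027671 [527.86570602 329.81244566 113.00242385] 59.01180763961747
```

View pics/w9c.png

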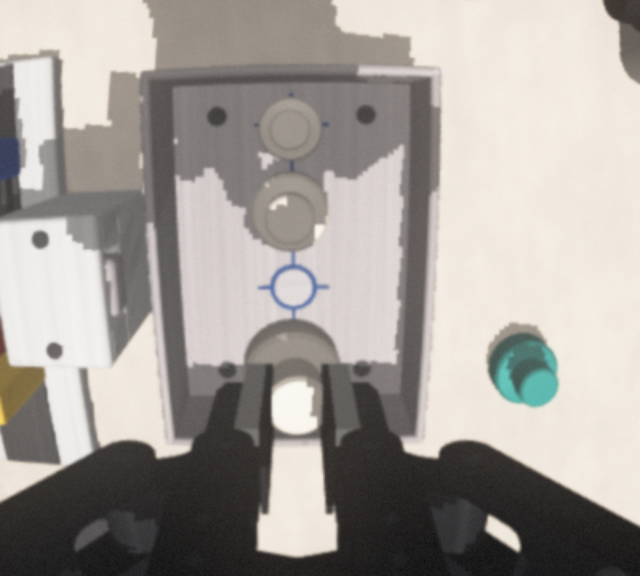

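Plugs A and B stand with necks at (290,128) and (290,216), and ring C is at (293,287), directly ahead of the held plug.

Run:
```python
from h import *
d=dict(np.load('last_wrist.npz'));f=lambda U,V:(U/1.6+140-.2,V/1.6+60-.2)
for p,z in[((290,128),32),((290,216),32),((293,287),3)]:print(onz(d,*f(*p),z,True).round(1))
```

```text
[518.  396.7  32. ]
[521.8 365.1  32. ]
[526.9 330.4   3. ]
```

Call:
send_rows(motion=[[[10,0,0.0025,0,0,0,0],[10,0,0,0.05,0,0,0],[10,0,0,0.05,0,0,0],[10,0,0,0.05,0,0,0],[10,0,0,0.03,0,0,0],[10,0,0,0.015,0,0,0],[10,0,0,0,0,0,0],[10,0,0,0,0,0,0],[38,0,0,0,0,0,0],[38,0,0,0,0,0,0],[38,0,0,0,0,0,0],[38,0,0,0,0,0,0],[38,0,0,-0.05,0,0,0],[38,0,0,-0.08,0,0,0],[38,0,0,-0.1,0,0,0],[38,0,0,-0.1,0,0,0],[38,0,-0.1,0,0,0,0],[38,0,-0.1,0,0,0,0],[38,0,0,0,0,0,0]]])

```text
clock: 18.6
ee_pos: [440.4, 317.5, 165.7]
tool_rot: [[-0.124, 0.992, -0.011], [0.992, 0.124, -0.004], [-0.003, -0.011, -1.0]]
ft_force: [-1.6, -0.2, -2.2]
finger_gap: 38.0
grasp_force: 0.0
```

Run:
```python
from h import *
d=shot('wrist','w10.png');t=shot('top','t10.png');s=robot.state();print(s['ee_pos'])
T=cv2.cvtColor(t['pixels'],cv2.COLOR_RGB2BGR)[180:310,190:390];W=cv2.cvtColor(d['pixels'],cv2.COLOR_RGB2BGR)[60:340,260:640]
a=cv2.resize(W,None,fx=2,fy=2);cv2.imwrite('pics/w10c.png',a)
b=cv2.resize(T,None,fx=4,fy=4,interpolation=cv2.INTER_CUBIC);cv2.imwrite('pics/t10c.png',b)
hsv=cv2.cvtColor(cv2.cvtColor(t['pixels'],cv2.COLOR_RGB2BGR),cv2.COLOR_BGR2HSV)
k=cv2.inRange(hsv,(0,0,0),(180,255,75));m=np.zeros_like(k);m[225:320,280:390]=k[225:320,280:390]
m=cv2.morphologyEx(m,cv2.MORPH_OPEN,np.ones((5,5)));print(cv2.minAreaRect(cv2.findNonZero(m)))
```

```text
[447.36578184 319.80588749 167.03010058]
((319.4433898925781, 265.8018493652344), (65.5209732055664, 90.79531860351562), 74.05460357666016)
```

View pics/w10c.png

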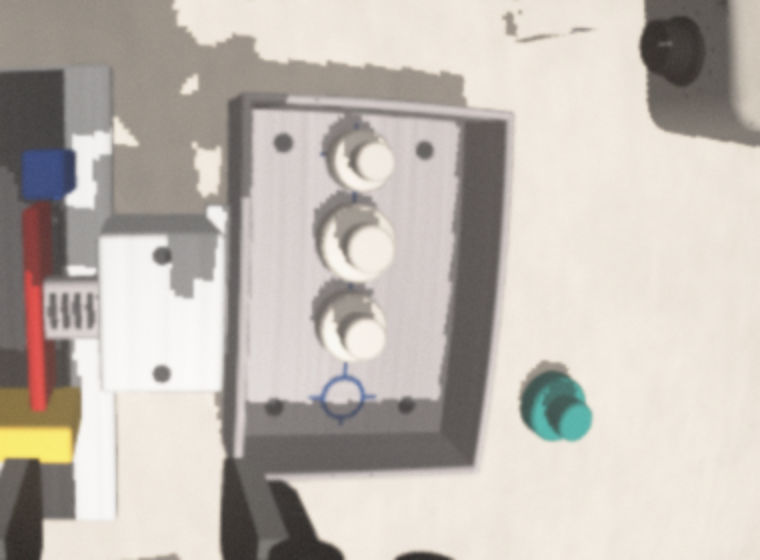

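All three plugs stand, with necks at (374,160), (370,249) and (363,338), and mark D at (343,397) is free. I'll check the offsets and move to view the cover.

Run:
```python
from h import *
d=dict(np.load('last_wrist.npz'));f=lambda U,V:(U/2+260-.25,V/2+60-.25)
P=[onz(d,*f(*p),32,True) for p in[(374,160),(370,249),(363,338)]]
D=onz(d,*f(343,397),3,True);print(D.round(1))
for p in P:print(p.round(1))
th=np.radians(7.6);ax=np.array([-np.sin(th),np.cos(th)])
for i,p in enumerate(P):print('dev from D grid',(p[:2]-(D[:2]+ax*34*(3-i))).round(1))
go((440,50,200))
```

```text
[531.7 296.7   3. ]
[516.9 396.5  32. ]
[521.  363.7  32. ]
[525.  329.9  32. ]
dev from D grid [-1.3 -1.3]
dev from D grid [-1.7 -0.4]
dev from D grid [-2.3 -0.5]
total mm tool [-266.9  -40.7  -32.7] share [-0.6671 -0.1016 -0.0818] | rows 8 each [-0.0834 -0.0127 -0.0102]
```

Call:
send_rows(motion=[[[60,-0.0834,-0.0127,-0.01,0,0,0],[60,-0.0834,-0.0127,-0.01,0,0,0],[60,-0.0834,-0.0127,-0.01,0,0,0],[60,-0.0834,-0.0127,-0.01,0,0,0],[60,-0.0834,-0.0127,-0.01,0,0,0],[60,-0.0834,-0.0127,-0.01,0,0,0],[60,-0.0834,-0.0127,-0.01,0,0,0],[60,-0.0834,-0.0127,-0.01,0,0,0],[60,0,0,0,0,0,0],[60,0,0,0,0,0,0],[60,0,0,0,0,0,0]]])

```text
clock: 19.62
ee_pos: [443.1, 50.4, 199.8]
tool_rot: [[-0.121, 0.993, 0.001], [0.993, 0.121, 0.0], [0.0, 0.001, -1.0]]
ft_force: [-0.6, -0.0, -0.4]
finger_gap: 60.0
grasp_force: 0.0
```

```bash
cat >> h.py <<'E'
def cover(d,zk=44,zp=12,kT=28,pT=75):
    im=cv2.GaussianBlur(d['pixels'],(3,3),0);g=im.max(2);h=cv2.cvtColor(im,cv2.COLOR_RGB2HSV)
    m=cv2.inRange(g,0,pT);m[330:]=0
    m=cv2.morphologyEx(m,cv2.MORPH_OPEN,np.ones((7,7)))
    n,l,s,c=cv2.connectedComponentsWithStats(m)
    return m,[(i,s[i].tolist(),c[i].round(1).tolist()) for i in range(1,n) if s[i,4]>800],l
E
python3 - <<'E'
from h import *
d=shot('wrist','w11.png');s=robot.state();print(s['ee_pos'],np.array(s['tool_rot']).round(3).tolist())
m,b,l=cover(d);print(b);print(proj(d,(444,128,12),True))
u,v=map(int,proj(d,(444,128,12),True));print(d['pixels'][v-60:v+60:8,u].max(1),d['pixels'][v,u-60:u+60:8].max(1))
E
```

```text
[442.67572669  50.95561063 199.56168148] [[-0.122, 0.992, 0.0], [0.992, 0.122, 0.0], [0.0, 0.0, -1.0]]
[(2, [268, 52, 109, 95, 6031], [323.9, 94.6]), (4, [73, 106, 143, 171, 16506], [136.4, 178.9]), (5, [438, 113, 202, 111, 8649], [549.8, 168.2]), (6, [583, 194, 57, 30, 822], [613.6, 207.0]), (8, [561, 294, 70, 36, 1626], [592.1, 313.7])]
(np.float64(338.6196520990995), np.float64(127.06738708877833))
[ 68  63  63  60  58  61  56  37  40  53  86  96  95  99 106] [ 98 101  94  95  95  95  36  42  41  44  69  98  99 103 101]
```

Run:
```python
from h import *
d=dict(np.load('last_wrist.npz'));im=cv2.GaussianBlur(d['pixels'],(3,3),0);g=im.max(2)
u,v=339,127
m=(g<130).astype(np.uint8)*255
m[300:]=0
n,l,s,c=cv2.connectedComponentsWithStats(cv2.morphologyEx(m,cv2.MORPH_OPEN,np.ones((5,5))));i=l[v+20,u];print(s[i],c[i])
k=(l==i).astype(np.uint8);ct=max(cv2.findContours(k,cv2.RETR_EXTERNAL,cv2.CHAIN_APPROX_NONE)[0],key=cv2.contourArea)
# world map at z=12 then rect
W=np.array([onz(d,*p[0],12,True)[:2] for p in ct],np.float32)
sel=W[(abs(W[:,0]-444)<110)&(abs(W[:,1]-128)<130)];r=cv2.minAreaRect(sel);print('cover',r)
a=cv2.approxPolyDP(ct,6,True)[:,0];print([(p.tolist(),onz(d,*p,12,True)[:2].round(0).tolist()) for p in a])
# knob: darkest region inside
q=(g<50).astype(np.uint8);q[:60]=0;q[200:]=0;q[:,:280]=0;q[:,400:]=0
n,l2,s2,c2=cv2.connectedComponentsWithStats(q)
for j in range(1,n):
  if s2[j,4]>100:print(s2[j],c2[j].round(1))
np.savetxt('/dev/stdout',g[95:175:5,290:395:5],fmt='%d')
```

```text
[  265    45   141   175 18861] [336.8866444  129.33444674]
cover ((443.3191223144531, 124.58848571777344), (103.3592758178711, 142.85848999023438), 16.162282943725586)
[([382, 45], [472.0, 205.0]), ([265, 63], [375.0, 177.0]), ([294, 219], [415.0, 44.0]), ([405, 203], [511.0, 70.0])]
[325 117  30  27 565] [340.7 128.2]
9 101
94 94 97 93 95 95 92 51 41 38 39 41 41 63 89 70 67 80 102 99 101
96 93 95 95 95 95 92 51 39 39 39 39 43 63 90 97 98 98 101 99 101
96 94 97 97 96 95 94 57 42 39 40 41 42 60 90 98 98 100 99 98 102
95 96 97 97 96 96 94 78 48 45 49 40 41 65 95 96 97 98 99 101 101
97 96 97 98 95 96 95 87 53 53 54 52 41 61 98 96 99 98 101 103 103
99 97 98 100 96 97 97 92 50 56 61 69 82 95 99 98 98 99 100 104 103
100 99 97 99 99 98 97 95 95 97 96 95 98 98 100 98 99 99 101 104 102
101 101 99 100 100 98 98 94 97 97 97 96 97 99 100 97 99 100 101 104 101
101 100 100 102 100 99 98 96 96 98 97 97 98 98 100 98 100 100 102 104 103
101 100 100 101 100 100 99 98 94 99 97 99 99 99 101 100 102 101 103 103 103
101 103 101 101 102 99 100 101 97 101 97 99 98 100 103 102 102 103 103 105 105
```

The cover is a 103 × 143 mm rectangle centred at (443,125) with yaw 16.2°. The size matches and it hasn't moved. I'll align the tool with it and go above the knob.

Call:
send_rows(motion=[[[55,0,0,0,0,0,-0.0128],[55,0,0,0,0,0,-0.0128],[55,0.0882,0.0306,0,0,0,0],[55,0.0882,0.0306,0,0,0,0],[55,0,0,0.0913,0,0,0],[55,0,0,0.0913,0,0,0],[55,0,0,0.0913,0,0,0],[55,0,0,0,0,0,0],[55,0,0,0,0,0,0],[55,0,0,0,0,0,0]]])

```text
clock: 20.5
ee_pos: [446.8, 126.0, 91.2]
tool_rot: [[-0.281, 0.96, 0.002], [0.96, 0.281, 0.0], [-0.0, 0.002, -1.0]]
ft_force: [-0.1, -0.1, 0.5]
finger_gap: 54.8
grasp_force: 0.0
```

Run:
```python
from h import *
d=shot('wrist','w12.png');s=robot.state();print(s['ee_pos'],np.array(s['tool_rot']).round(3).tolist())
g=cv2.GaussianBlur(d['pixels'],(3,3),0).max(2)
u,v=proj(d,(443.3,124.6,44),True);print(u,v)
np.savetxt('/dev/stdout',g[200:400:8,250:410:8],fmt='%d')
```

```text
[447.80686376 125.92307371  92.09228434] [[-0.28, 0.96, 0.004], [0.96, 0.28, 0.001], [-0.001, 0.004, -1.0]]
320.47072071832235 274.67931507506387
 88 94 91 87 95 93 92 83 68 102 102 102
100 98 97 99 95 97 93 57 58 60 57 59 96 94 95 93 100 102 102 103
102 98 98 100 96 96 93 60 58 59 58 59 95 95 95 96 99 101 102 105
101 100 98 99 96 96 93 51 44 46 43 49 96 94 96 96 100 102 102 105
102 100 98 98 98 97 91 30 30 29 29 32 96 93 97 96 100 103 103 106
101 101 97 98 97 97 94 34 32 33 33 32 96 94 95 95 100 101 103 104
101 100 98 97 95 96 93 55 55 54 54 55 95 94 96 97 99 101 102 105
101 101 96 98 96 97 94 55 56 55 56 56 96 93 96 96 98 101 101 104
102 99 96 98 96 95 94 57 57 56 58 57 96 93 96 97 99 100 100 104
100 98 98 98 97 96 94 55 56 57 55 58 96 94 97 97 98 98 100 102
78 61 98 98 96 96 94 91 91 93 91 91 97 94 96 97 97 97 51 94
48 53 98 100 98 97 95 94 97 96 94 96 97 95 97 97 101 97 49 54
46 48 98 100 97 97 95 95 97 97 97 97 98 96 97 99 101 97 47 48
47 46 149 146 141 137 97 123 130 129 129 128 100 132 137 141 147 122 46 47
47 46 99 101 99 100 98 100 102 100 99 100 102 100 99 101 103 98 46 47
45 48 100 102 102 101 99 100 101 102 102 102 104 102 103 102 105 99 47 47
47 68 101 103 103 104 102 103 105 103 105 105 105 102 104 103 106 102 49 45
48 99 101 103 104 103 102 102 107 105 105 105 106 105 104 103 104 102 84 44
47 246 248 248 249 249 249 249 250 243 249 249 248 249 249 249 249 247 246 46
87 244 247 247 248 249 249 249 249 211 247 249 248 247 247 248 248 246 247 50
221 242 245 245 248 248 249 240 221 239 249 249 247 247 248 247 247 247 246 86
241 243 246 246 247 248 248 222 249 249 248 248 248 246 245 246 247 248 226 93
90 181 181 184 184 186 186 188 249 248 247 246 246 245 246 247 246 245 222 46
```

Run:
```python
from h import *
d=dict(np.load('last_wrist.npz'));g=d['pixels'].max(2).astype(int)
k=((g>45)&(g<75)).astype(np.uint8);k[:242]=0;k[290:]=0;k[:,:290]=0;k[:,360:]=0
k=cv2.morphologyEx(k,cv2.MORPH_OPEN,np.ones((5,5)))
W=np.array([onz(d,u,v,44,True)[:2] for v,u in np.argwhere(k)],np.float32)
r=cv2.minAreaRect(W);print(r,np.argwhere(k).min(0),np.argwhere(k).max(0))
# cover by front edge: rect again
m=((g<165)).astype(np.uint8)*255;m[:,:200]=0
```

```text
((444.0587158203125, 125.06669616699219), (21.650806427001953, 16.710142135620117), 16.309789657592773) [259 301] [289 343]
```

Run:
```python
from h import *
d=dict(np.load('last_wrist.npz'));g=d['pixels'].max(2).astype(int)
k=((g>45)&(g<75)).astype(np.uint8);k[:252]=0;k[330:]=0;k[:,:290]=0;k[:,360:]=0
k=cv2.morphologyEx(k,cv2.MORPH_OPEN,np.ones((5,5)))
W=np.array([onz(d,u,v,44,True)[:2] for v,u in np.argwhere(k)],np.float32)
r=cv2.minAreaRect(W);print(r,np.argwhere(k).min(0),np.argwhere(k).max(0))
```

```text
((444.46295166015625, 123.6799087524414), (21.65432357788086, 19.598173141479492), 16.28181266784668) [259 301] [294 343]
```

Call:
send_rows(motion=[[[55,-0.002,0,0.06,0,0,0],[55,0,0,0.06,0,0,0],[55,0,0,0.0375,0,0,0],[55,0,0,0,0,0,0],[15,0,0,0,0,0,0],[15,0,0,0,0,0,0],[15,0,0,0,0,0,0],[15,0,0,0,0,0,0],[15,0,0,0,0,0,0],[15,0,0,0,0,0,0],[15,0,0,0,0,0,0]]])

```text
clock: 21.47
ee_pos: [448.1, 124.7, 29.2]
tool_rot: [[-0.28, 0.96, 0.004], [0.96, 0.28, 0.0], [-0.001, 0.004, -1.0]]
ft_force: [-0.9, -0.9, 8.2]
finger_gap: 21.2
grasp_force: 59.3
```

Call:
send_rows(motion=[[[15,0,0,-0.05,0,0,0],[15,0,0,-0.08,0,0,0],[15,0,0,-0.09,0,0,0],[15,0,0,0,0,0,0.012],[15,0,0,0,0,0,0.012],[15,0.0876,0,0,0,0,0],[15,0.0876,0,0,0,0,0],[15,0.0876,0,0,0,0,0],[15,0.0876,0,0,0,0,0],[15,0.0876,0,0,0,0,0],[15,0.0876,0,0,0,0,0],[15,0,0.0916,0,0,0,0],[15,0,0.0916,0,0,0,0],[15,0,0.0916,0,0,0,0],[15,0,0,0,0,0,0],[15,0,0,0,0,0,0],[15,0,0,0.04,0,0,0],[15,0,0,0.04,0,0,0],[15,0,0,0,0,0,0],[15,0,0,0,0,0,0]]])

```text
clock: 23.13
ee_pos: [524.8, 346.4, 82.1]
tool_rot: [[-0.132, 0.991, -0.004], [0.991, 0.132, -0.002], [-0.001, -0.004, -1.0]]
ft_force: [0.0, 0.2, -2.1]
finger_gap: 21.0
grasp_force: 60.0
```

Run:
```python
from h import *
d=shot('wrist','w13.png');s=robot.state();print(s['ee_pos'],np.array(s['tool_rot']).round(3).tolist(),s['finger_gap'],s['ft_force'],s['clock'])
cv2.imwrite('pics/w13c.png',cv2.resize(cv2.cvtColor(d['pixels'],cv2.COLOR_RGB2BGR)[40:440,60:590],None,fx=1.5,fy=1.5))
```

```text
[525.96262382 347.01821952  83.16422214] [[-0.132, 0.991, -0.001], [0.991, 0.132, -0.0], [-0.0, -0.001, -1.0]] 20.65708018647891 [ 0.10976207  0.2255451  -1.76486074] 23.1833
```

View pics/w13c.png

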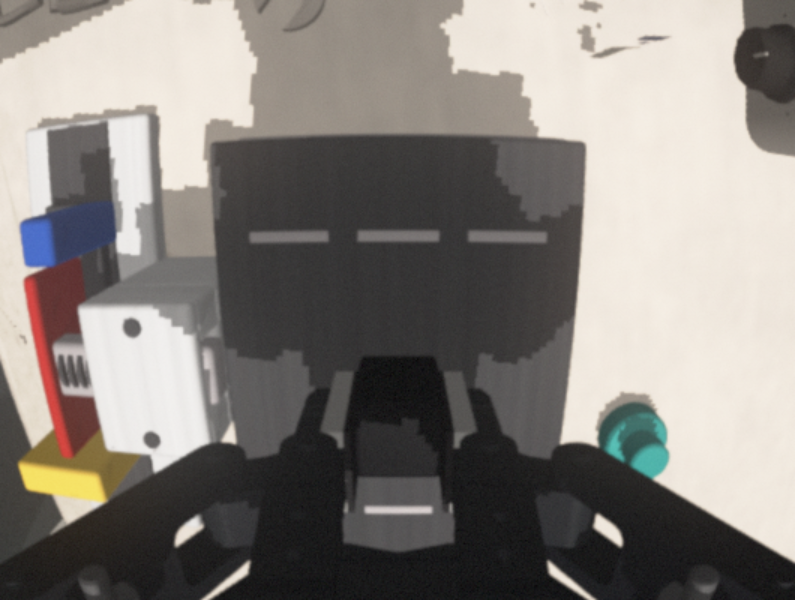

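The held cover hides the cassette. Its far corners are at crop (212,143) and (585,145); I'll compute the cover's centre from them against the cassette centre in the same camera frame.

Run:
```python
from h import *
d=dict(np.load('last_wrist.npz'));f=lambda U,V:(U/1.5+60-.17,V/1.5+40-.17)
for z in(64,66):
  a=onz(d,*f(212,143),z,True);b=onz(d,*f(585,144),z,True);w=b-a
  th=np.arctan2(w[1],w[0]);c=(a+b)/2-72*np.array([-np.sin(th),np.cos(th),0])
  print(z,np.linalg.norm(w),np.degrees(th),c.round(1))
# same kind of point: cassette/housing seen here: housing top corners (z70)
H=[onz(d,*f(*p),70,True).round(1) for p in[(80,306),(106,452),(206,462),(213,302)]];print(H)
th=np.radians(7.6);x=np.array([np.cos(th),np.sin(th)]);y=np.array([-np.sin(th),np.cos(th)]);C=np.array([524.7,347.2])
for X,Y in[(-100,26),(-100,-26),(-60,-26),(-60,26)]:print((C+X*x+Y*y).round(1))
# knob top in grip
g=d['pixels'].max(2)
```

```text
64 102.56045882329124 7.4253937303437025 [523.5 345.7  64. ]
66 101.19070451703794 7.425393730343681 [523.5 345.7  66. ]
[array([424.3, 359.6,  70. ]), array([429.6, 308.6,  70. ]), array([466.4, 313.1,  70. ]), array([468.7, 366.9,  70. ])]
[422.1 359.7]
[429.  308.2]
[468.7 313.5]
[461.8 365. ]
```

Call:
send_rows(motion=[[[15,0.003,0.004,0,0,0,0],[15,0,0,0.01,0,0,0],[15,0,0,0.01,0,0,0],[15,0,0,0.01,0,0,0],[15,0,0,0.006,0,0,0],[15,0,0,0,0,0,0],[15,0,0,0,0,0,0]]])

```text
clock: 23.77
ee_pos: [528.2, 348.6, 68.1]
tool_rot: [[-0.132, 0.991, -0.001], [0.991, 0.132, -0.0], [-0.0, -0.001, -1.0]]
ft_force: [0.4, 1.0, -1.8]
finger_gap: 21.0
grasp_force: 60.0
```

Call:
send_rows(motion=[[[15,0,0,0.004,0,0,0],[15,0,0,0.004,0,0,0],[15,0,0,0,0,0,0],[15,0,0,0,0,0,0]]])

```text
clock: 24.1
ee_pos: [528.5, 348.7, 65.2]
tool_rot: [[-0.132, 0.991, -0.0], [0.991, 0.132, -0.0], [-0.0, -0.0, -1.0]]
ft_force: [0.3, -0.1, -1.8]
finger_gap: 20.7
grasp_force: 60.0
```

Call:
send_rows(motion=[[[15,0,0,0.003,0,0,0],[15,0,0,0.002,0,0,0],[15,0,0,0,0,0,0],[15,0,0,0,0,0,0]]])

```text
clock: 24.43
ee_pos: [528.8, 348.9, 64.3]
tool_rot: [[-0.132, 0.991, 0.001], [0.991, 0.132, 0.0], [0.0, 0.001, -1.0]]
ft_force: [-2.4, -0.4, 4.8]
finger_gap: 20.8
grasp_force: 61.0
```

The cover seated at TCP 64.3, against 29.2 + 35 expected, with a light 5 N contact. Releasing and backing off to look at the keeper.

Call:
send_rows(motion=[[[45,0,0,0,0,0,0],[45,0,0,0,0,0,0],[45,0,0,0,0,0,0],[45,0,0,0,0,0,0],[45,0,0,-0.05,0,0,0],[45,0,0,-0.08,0,0,0],[45,0,0,-0.09,0,0,0],[45,0,0,-0.03,0,0,0],[45,0,-0.1,0,0,0,0],[45,0,-0.1,0,0,0,0],[0,0,-0.1,0,0,0,0],[0,-0.09,0,0,0,0,0],[0,-0.09,0,0,0,0,0],[0,0,0,0,0,0,0],[0,0,0,0,0,0,0],[0,0,0,0,0,0,0]]])

```text
clock: 25.77
ee_pos: [419.4, 261.7, 163.4]
tool_rot: [[-0.132, 0.991, 0.0], [0.991, 0.132, 0.001], [0.001, 0.001, -1.0]]
ft_force: [1.5, 0.1, -0.2]
finger_gap: -0.0
grasp_force: 0.0
```

Run:
```python
from h import *
d=shot('wrist','w14.png');t=shot('top','t14.png');s=robot.state();print(s['ee_pos'],s['finger_gap'],s['ft_force'],s['clock'])
hsv=cv2.cvtColor(d['pixels'],cv2.COLOR_RGB2HSV)
C=np.array([524.7,347.2]);th=np.radians(7.6);R=np.array([[np.cos(th),-np.sin(th)],[np.sin(th),np.cos(th)]])
for n,lo,hi,z in[('blue',(105,120,50),(125,255,255),64),('yellow',(20,120,80),(35,255,255),64),('red',(0,150,80),(8,255,255),66)]:
    m=cv2.inRange(hsv,lo,hi);u0,v0=proj(d,(408,332,60),True);x,y=int(u0),int(v0);k=np.zeros_like(m);k[max(y-140,0):y+140,max(x-140,0):x+140]=m[max(y-140,0):y+140,max(x-140,0):x+140]
    k=cv2.morphologyEx(k,cv2.MORPH_OPEN,np.ones((3,3)));nn,l,st,c=cv2.connectedComponentsWithStats(k);i=1+st[1:,4].argmax()
    ct=cv2.findContours((l==i).astype(np.uint8),0,2)[0][0];a=cv2.approxPolyDP(ct,3,True)[:,0]
    print(n,st[i])
    for p in a:
        X=onz(d,*p,z,True);print('  ',p,X[:2].round(1),'cas',(R.T@(X[:2]-C)).round(1))
# cover
g=cv2.GaussianBlur(d['pixels'],(3,3),0).max(2);m=(g<130).astype(np.uint8)
np.set_printoptions(linewidth=250)
print(proj(d,(524.7,347.2,47),True))
```

```text
[419.49550081 262.23684174 163.39797782] 0.19642805051180032 [0.90838594 0.09761961 0.48847667] 25.8667
blue [315  53  20  23 431]
   [316  53] [396.7 381.8] cas [-122.3   51.2]
   [315  73] [397.8 368.9] cas [-122.9   38.3]
   [333  74] [408.8 369.7] cas [-111.9   37.6]
   [334  54] [407.7 382.6] cas [-111.3   50.5]
yellow [ 275  189   60   29 1625]
   [275 199] [382.8 287.2] cas [-148.6  -40.7]
   [276 216] [384.5 276.3] cas [-148.3  -51.8]
   [334 215] [421.3 281.7] cas [-111.2  -51.3]
   [330 189] [416.5 297.9] cas [-113.8  -34.5]
   [285 189] [388.4 294.3] cas [-142.1  -34.4]
red [315  81   7  53 288]
   [317  81] [399.8 363.7] cas [-121.7   32.9]
   [315 116] [401.4 341.9] cas [-122.9   11.1]
   [319 133] [405.2 331.8] cas [-120.5    0.5]
   [321  82] [402.3 363.4] cas [-119.2   32.2]
(np.float64(490.7282104002549), np.float64(140.78360106866413))
```

The keeper reads as follows in cassette axes: the plate's outer face is at x ≈ -123, the blue block at y 38 to 50, and the yellow post's +y face at about y -38. Entering between the uprights behind the plate, at x ≈ -147, y ≈ -15.

Call:
send_rows(motion=[[[0,0.0705,-0.0345,0,0,0,0],[0,0.0705,-0.0345,0,0,0,0],[0,0,0,0,0,0,0],[0,0,0,0.07,0,0,0],[0,0,0,0.07,0,0,0],[0,0,0,0.07,0,0,0],[0,0,0,0.05,0,0,0],[0,0,0,0.026,0,0,0],[0,0,0,0,0,0,0],[0,0,0,0,0,0,0]]])

```text
clock: 26.7
ee_pos: [384.4, 314.1, 48.9]
tool_rot: [[-0.133, 0.991, -0.001], [0.991, 0.133, -0.0], [-0.0, -0.001, -1.0]]
ft_force: [0.7, -0.4, 0.7]
finger_gap: -0.1
grasp_force: 0.0
```

Run:
```python
from h import *
d=shot('wrist','w15.png');s=robot.state();print(s['ee_pos'],s['ft_force'],s['clock'])
g=cv2.GaussianBlur(d['pixels'],(3,3),0);h=cv2.cvtColor(g,cv2.COLOR_RGB2HSV)
# cover check: dark plate, mapped at plate top z=47
m=((g.max(2)<135)&(h[...,1]<90)).astype(np.uint8);m=cv2.morphologyEx(m,cv2.MORPH_OPEN,np.ones((5,5)))
u,v=map(int,proj(d,(524.7,370,47),True));n,l,st,c=cv2.connectedComponentsWithStats(m);i=l[v,u];print((u,v),i,st[i])
W=np.array([onz(d,x,y,47,True)[:2] for y,x in np.argwhere(l==i)[::3]],np.float32)
print(cv2.minAreaRect(W))
C=np.array([524.7,347.2]);th=np.radians(7.6);R=np.array([[np.cos(th),-np.sin(th)],[np.sin(th),np.cos(th)]])
m=cv2.inRange(h,(0,150,60),(8,255,255));P=np.argwhere(m[:,200:500])
if len(P):print('red',P.min(0)+[0,200],P.max(0)+[0,200],len(P))
q=(W-C)@R
for a in range(-60,70,20):
    z=q[(abs(q[:,1]-a)<3)];print(a,z[:,0].min().round(1),z[:,0].max().round(1))
```

```text
[385.21995966 314.51980607  49.81257187] [ 0.53105916 -0.11148165  0.0436863 ] 26.75
(630, 228) 3 [     0     74    640    406 146151]
((422.72247314453125, 280.155517578125), (495.3844299316406, 266.779541015625), 3.588330030441284)
red [199 372] [346 405] 3265
-60 -347.8 46.6
-40 -337.0 36.4
-20 -327.8 26.7
0 -293.7 18.4
20 -241.6 11.7
40 -222.1 6.1
60 -144.7 2.6
```

Run:
```python
from h import *
d=shot('top','t16.png')
g=cv2.GaussianBlur(d['pixels'],(3,3),0).max(2)
u,v=map(int,proj(d,(526.9,349.9,47),True));np.set_printoptions(linewidth=250)
k=np.zeros_like(g);k[195:270,190:280]=(g[195:270,190:280]<90)
k=cv2.morphologyEx(k,cv2.MORPH_OPEN,np.ones((7,7)))
n,l,st,c=cv2.connectedComponentsWithStats(k);
for i in range(1,n):
    W=np.array([onz(d,x,y,47)[:2] for y,x in np.argwhere(l==i)],np.float32);print(st[i],cv2.minAreaRect(W))
print((u,v));print(g[195:275:4,192:282:4])
```

```text
[252 206  16  47 572] ((535.7890014648438, 292.0072937011719), (102.47162628173828, 27.41038703918457), 7.53633975982666)
[ 197  208   57   52 2441] ((525.1421508789062, 365.8375244140625), (104.78427124023438, 116.77003479003906), 7.617310523986816)
(232, 232)
[[193 191 191 193 193 193 192 193 193 191 187 190 191 190 192 168 177 190 189 191 191 192 194]
 [195 196 194 192 194 192 190 193 191 190 188 192 190 189 191 192 190 189 190 192 193 193 194]
 [190 193 192 191 192 189 190 190 190 188 190 190 190 192 193 194 191 180 192 192 191 192 192]
 [190 192 190 190 186 186 188 190 190 178 172 138 126  94  77  62  58  60 174 190 193 192 190]
 [189 182 170 141 128  97  80  64  59  57  57  59  58  57  67  68  61  60 115 188 190 192 192]
 [191 130  56  56  71  59  58  59  58  61  59  58  57  59  61  80  58  58  93 193 192 190 192]
 [163 108  57  56  96  56  57  59  56  57  58  58  60  59  59  88  58  59  84 190 191 192 194]
 [174  92  58  56  88  60  56  57  58  56  55  59  57  59  58  71  60  60  81 184 191 190 192]
 [176  94  58  56  57  57  59  57  37  32  31  50  59  57  57 106  56  57  66 
[... 362 characters left out ...]
1  76  65  60  58 120 189 190 192]
 [190 112  63  57  56 102  56  57  56  58  57  58  59  56  59  66  71  59  61 103 189 193 191]
 [190 142  73  56  56 108  54  55  55  57  56  59  57  58  56  57  59  59  64  92 184 185 189]
 [187 142  75  55  57  57  55  88  64  58  58  80  96 104  97  90  76  73  78 119 186 186 190]
 [187 165  82  78  80  85  65 106  90  60  94 113 143 153 164 148 183 185 188 186 190 188 189]
 [187 148  99 100  74  75 108 102 113  60  76 174 183 186  92 186 190 189 189 188 188 187 188]
 [189 190 161  96  95 100 117  67 121 111  39  85 116 116  92 184 191 188 187 189 191 190 186]
 [188 114  89 104 114 121 100 106 106 115  78  39  47  49 108 170 180 192 191 189 189 187 186]]
```

The cover lies aligned at 7.55° over the cassette, with dark edges spanning about 144 mm. Pushing the plate in.

Call:
send_rows(motion=[[[0,0,0.015,0,0,0,0],[0,0,0.015,0,0,0,0],[0,0,0.015,0,0,0,0],[0,0,0.01,0,0,0,0],[0,0,0,0,0,0,0],[0,0,0,0,0,0,0]]])

```text
clock: 27.3
ee_pos: [404.1, 316.7, 49.5]
tool_rot: [[-0.133, 0.991, -0.005], [0.991, 0.133, 0.001], [0.001, -0.005, -1.0]]
ft_force: [-8.4, -0.0, 6.5]
finger_gap: 0.1
grasp_force: 4.1
```

Call:
send_rows(motion=[[[0,0,0.008,0,0,0,0],[0,0,0.006,0,0,0,0],[0,0,0,0,0,0,0],[0,0,0,0,0,0,0]]])

```text
clock: 27.63
ee_pos: [408.7, 317.2, 49.4]
tool_rot: [[-0.133, 0.991, -0.007], [0.991, 0.133, 0.0], [0.001, -0.007, -1.0]]
ft_force: [-9.5, 0.6, 6.5]
finger_gap: 0.2
grasp_force: 4.8
```

Call:
send_rows(motion=[[[0,0,0.007,0,0,0,0],[0,0,0.003,0,0,0,0],[0,0,0,0,0,0,0],[0,0,0,0,0,0,0]]])

```text
clock: 27.97
ee_pos: [409.1, 317.2, 49.0]
tool_rot: [[-0.134, 0.991, -0.014], [0.991, 0.134, -0.0], [0.002, -0.013, -1.0]]
ft_force: [-16.0, -1.6, 12.7]
finger_gap: 0.2
grasp_force: 8.5
```

The plate is at its stop (16 N, no further advance). Sliding toward -y while pressing.

Call:
send_rows(motion=[[[0,-0.012,0,0,0,0,0],[0,-0.012,0,0,0,0,0],[0,-0.012,0,0,0,0,0],[0,-0.012,0,0,0,0,0],[0,-0.012,0,0,0,0,0],[0,-0.012,0,0,0,0,0],[0,0,0,0,0,0,0],[0,0,0,0,0,0,0]]])

```text
clock: 28.63
ee_pos: [416.2, 289.7, 48.3]
tool_rot: [[-0.133, 0.991, -0.007], [0.991, 0.133, 0.002], [0.003, -0.007, -1.0]]
ft_force: [-7.4, 2.6, -1.9]
finger_gap: 0.2
grasp_force: 4.3
```

Call:
send_rows(motion=[[[0,-0.01,0,0,0,0,0],[0,-0.01,0,0,0,0,0],[0,0,0,0,0,0,0],[0,0,0,0,0,0,0]]])

```text
clock: 28.97
ee_pos: [418.7, 284.8, 49.0]
tool_rot: [[-0.134, 0.991, -0.005], [0.991, 0.134, 0.01], [0.01, -0.004, -1.0]]
ft_force: [-6.1, 10.5, -3.1]
finger_gap: -0.1
grasp_force: 5.6
```

```bash
cat > k.py <<'E'
from h import *
d=shot('top');h=cv2.cvtColor(d['pixels'],cv2.COLOR_RGB2HSV)
for n,lo,hi,z in[('blue',(100,80,60),(130,255,255),64),('yellow',(20,120,100),(35,255,255),64),('red',(0,120,80),(8,255,255),66)]:
    m=cv2.inRange(h,lo,hi);k=np.zeros_like(m);k[262:310,195:300]=m[262:310,195:300];P=np.argwhere(k)
    if len(P):
        c=P.mean(0);X=onz(d,c[1],c[0],z)[:2]-[526.9,349.9];t=np.radians(7.5);print(n,len(P),c.round(1),P.min(0),P.max(0),'cas',(X@np.array([[np.cos(t),-np.sin(t)],[np.sin(t),np.cos(t)]])).round(1))
E
python3 k.py; cp last_top.npz x.npz
python3 - <<'E'
import h
E
```

```text
(no output)
```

The y force rose to 10 N after 33 mm of travel, so the keeper is at its end. Backing off.

Call:
send_rows(motion=[[[0,0.008,0,0,0,0,0],[0,0.004,-0.01,0,0,0,0],[0,0,-0.03,0,0,0,0],[0,0,-0.04,0,0,0,0],[0,0,0,-0.06,0,0,0],[0,0,0,-0.09,0,0,0],[0,0,0,-0.09,0,0,0],[0,0,0,-0.06,0,0,0],[0,-0.09,0,0,0,0,0],[0,-0.09,0,0,0,0,0],[0,-0.06,0.05,0,0,0,0],[0,0,0,0,0,0,0],[0,0,0,0,0,0,0],[0,0,0,0,0,0,0]]])

```text
clock: 30.18
ee_pos: [420.1, 189.3, 169.1]
tool_rot: [[-0.132, 0.991, -0.0], [0.991, 0.132, 0.0], [0.0, -0.0, -1.0]]
ft_force: [-0.1, 0.3, 0.4]
finger_gap: 0.0
grasp_force: 0.0
```

```bash
python3 k.py
python3 - <<'E'
from h import *
d=shot('wrist','w17.png');s=robot.state();print(s['ee_pos'],s['ft_force'],s['clock'])
hsv=cv2.cvtColor(d['pixels'],cv2.COLOR_RGB2HSV)
C=np.array([524.7,347.2]);th=np.radians(7.6);R=np.array([[np.cos(th),-np.sin(th)],[np.sin(th),np.cos(th)]])
x,y=map(int,proj(d,(408,332,60),True))
for n,lo,hi,z in[('blue',(105,120,50),(125,255,255),64),('yellow',(20,120,80),(35,255,255),64),('red',(0,150,80),(8,255,255),66)]:
    m=cv2.inRange(hsv,lo,hi);k=np.zeros_like(m);k[max(y-140,0):y+140,max(x-140,0):x+140]=m[max(y-140,0):y+140,max(x-140,0):x+140]
    k=cv2.morphologyEx(k,cv2.MORPH_OPEN,np.ones((3,3)));nn,l,st,c=cv2.connectedComponentsWithStats(k);i=1+st[1:,4].argmax()
    a=cv2.approxPolyDP(cv2.findContours((l==i).astype(np.uint8),0,2)[0][0],3,True)[:,0]
    print(n,[(R.T@(onz(d,*p,z,True)[:2]-C)).round(1).tolist() for p in a])
g=cv2.GaussianBlur(d['pixels'],(3,3),0).max(2);m=(g<135).astype(np.uint8)
m=cv2.morphologyEx(m,cv2.MORPH_OPEN,np.ones((5,5)));ys,xs=np.nonzero(m)
W=np.array([(R.T@(onz(d,a,b,47,True)[:2]-C)) for b,a in zip(ys[::2],xs[::2])])
for a in(-40,40,60):
    z=W[(abs(W[:,1]-a)<1.5)&(abs(W[:,0])<75),0];print('y',a,z.min().round(1),z.max().round(1))
for a in(-30,30):
    z=W[(abs(W[:,0]-a)<1.5)&(abs(W[:,1])<95),1];print('x',a,z.min().round(1),z.max().round(1))
E
```

```text
blue 44 [288.4 225.5] [286 222] [291 229] cas [-117.3   23.8]
red 92 [281.8 237.8] [279 221] [285 252] cas [-107.2   -3.5]
[419.7829941  189.9310586  168.83443966] [0.56122324 0.50930087 0.36270667] 30.2833
blue [[-122.9, 17.8], [-110.9, 17.3]]
yellow [[-148.7, -61.1], [-148.2, -72.6], [-111.0, -71.5], [-113.0, -60.6]]
red [[-109.1, 17.3], [-109.4, -27.9], [-106.3, -33.7], [-105.3, 17.4]]
y -40 -63.4 52.9
y 40 5.2 53.2Traceback (most recent call last):
  File "<stdin>", line 15, in <module>
    return umr_minimum(a, axis, None, out, keepdims, initial, where)
ValueError: zero-size array to reduction operation minimum which has no identity
```

The yellow post moved 22 mm, the blue block now sits behind the plate, and the plate rests 14 mm in. The cover edge reads x = 53 at both ends. Handing in.

```bash
python3 -c "
from cell import robot
print(robot.hand_in())"
```

```text
the job is handed in; nothing more can be done
None
```

I handed the job in after about 30 s of the 192 s allowed; hand-in returned no verdict. By my measurements, all three plugs on the mat stand on their own marks, about 2.5 mm off at most. The cover is seated level on the rim, the bolt is trapped about 14 mm in, the keeper is about 22 mm across, and I steered clear of the dish and bottle (not re-measured).

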